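# Load the UV curing station with resin prints

## Robot

A 6-joint arm with a two-finger parallel gripper is mounted at the origin on the work surface. World frame = base frame: x ahead of the robot, y to its left, z up, the work surface at z = 0. Lengths are in mm, angles in rad, forces in N, time in s.
With the tool pointing down it reaches from about 375 to 925 mm from the base axis. Payload 5.7 kg.
Tool frame: the origin (TCP) lies between the finger pads; the fingertips stand 8 mm ahead of it and the grasp point (between the pads) lies 11 mm behind it; z points along the fingers, y is the line along which they close (so a half turn about z gives the same grasp; the last joint's range is limited). The gripper opens to 85 mm and grips with 20 to 120 N. Pads are 22 mm wide; open, the fingers measure 114 mm over their backs; the gripper's body (76 mm by 85 mm) begins 54 mm behind the grasp point. The pads swing forward as they close: fully open they stand 13 mm farther back than shut.
Start: joints at [-1.378, 0.359, 1.51, -0, 1.272, -0.115], TCP at [181.763, -571.775, 239.267] pointing down, gripper open.
Joint ranges: [-2.97, 2.97], [-1.01, 2.36], [0.21, 2.38], [-0.96, 4.11], [0.2, 2.71], [-2.98, 2.98]. Speed limits (rad/s): [2.39, 2.39, 3.14, 3.14, 3.14, 3.14].

## Interface

Orientations are given as a 3x3 rotation matrix whose columns are the frame's x, y, z axes.
In Python, from rig import env gives the robot as it stands. The module is installed in compiled form; this text tells all that it offers.
- The arm moves only by the tool move_arm, never from a script. Its argument "deltas" is a list that holds one entry, the list of rows, each a list of 4 numbers: the shift along the tool's x, y, z in m, then the turn about the tool's z in degrees. A call has 1 to 10 rows; each row is the pose to reach, as a shift and turn from the pose commanded when the call began, along the tool's axes at that moment; what a row does not reach only later rows make up. A row lasts 1/8 s, in which the tool goes at most 62.5 mm and 10.7 degrees, less where a joint would pass 70% of its speed; a pose out of reach is approached as far as the arm can. A call with a gripper value outside its range is refused whole. "jaw" is the opening, from 0 (shut) to 1 (fully open), set as the call begins (left out, the last holds). The fingers move at their own pace and stop on an object; the grip force is fixed at half the most. Time passes only in rows, so rows that repeat a pose let the fingers close. It gives the time, the measured TCP pose, the force, the opening and the grip force at its end, in the units of the state.
- env.state(): the state, without advancing time (a new reading comes with each control period).
- env.read_camera(name): name is "scene" or "top" or "wrist"; returns the picture (420x560x3 uint8, red, green, blue); there is no depth.
- env.calibration(name): a dict with "fovy" (degrees; the focal length in pixels is half the picture's height over the tangent of half this angle, whatever the lens; pixels are square), "cx", "cy" (the principal point, pixels), "k1" (the pictures are not rectified: a ray, as slopes to the right and down, at radius r is drawn at 1 + k1 r^2 times it, then the intrinsics apply), "position" and "rotation" of the camera in the world. Camera axes: x right, y down, z forward; pixel columns grow to the right and rows downward; lengths in mm; the calibration is good to about 2 mm. A picture is of the moment at which its call begins: read the wrist's pose just before it. calibration takes no time and is no camera call; for the wrist camera it gives the pose at the moment of the call.
- env.sign_off(): hands the job in; it is judged then, once.
Trained networks look in the newest picture that a camera, given by its name, has taken for a name from the list of things; names that differ only in an ending like _2 or _b are one class to them, and where a whole thing is asked for, a point or a joint stands for the part that bears it (a point fixed in the world has none). Each returns a list of dicts, best first, with "conf" (0 to 1); they miss things now and then, are a little off and sometimes report something else, mostly with a low value. They report only what shows in the picture. A call takes as long as a camera call. They do not tell look-alikes from the thing itself.
- env.cut_out(camera, thing): "pixels" (420x560 bool, what is visible of it) and "location" ([column, row] in pixels, amid what is visible of it).
- env.spot_point(camera, thing): "location" ([column, row] in pixels: a listed point, or the origin of a listed thing).
The state is a dict: "t": time; "q": joint angles; "joint_velocities": joint speeds; "effort": joint torques, N m; "position": TCP position; "ee_rot": TCP orientation; "force": force on the tool from outside, world axes, zero at the start; "ft_torque": the same for the moment, N m; "opening": finger opening in mm; "grip_force": force on a finger pad.
Only numpy, scipy, OpenCV 4.12 (cv2) and the standard library are available. Lean on these libraries where they do the work, as an engineer would, in place of code of your own. Each camera call takes 0.05 s, during which the arm holds its last target. There are 200 camera calls.

## Task

Cure the resin prints: open the amber hood of the curing station all the way back, lift only the top tray off the nested pile and set it squarely on the white rectangle of the bed. Then stand every grey print upright in that tray in one straight row along its length, wheels face to face and square to the tray, and finally lower the hood gently until it is fully closed. Leave the other trays in their pile and do not disturb the paint jar or the glue bottle.

Things in the scene. Friction and masses are not known exactly. Their poses are not given: they have to be found in the camera images.
- curer: UV curing station, fixed: a black bed 150 mm (its x) by 276 mm (its y), 20 mm high, with a white rectangle printed on top (110 x 234 mm) for the tray. Origin: centre of its underside; x points to the hinge side, away from the robot, y along its length, z up.
- bed_centre (a point): Centre of the bed's top face and of the white rectangle, 20 mm above the table; axes as curer.
- hood (a joint): Amber see-through hood over the bed (outside 132 x 256 x 74 mm, inside 124 x 248 x 69 mm, open underneath), hinged along the bed's y at its far lower edge. Angle in rad: 0 = closed on the bed, 1.6 = fully open at its back stop (upright behind the bed). The stiff hinge stays where it is left; 3 to 5 N at the tab moves it.
- hood_hinge (a point): Point on the hood's hinge axis (which runs along the bed's y), at its middle: 66 mm from the bed's centre to the far side, at the height of the bed's top.
- hood_tab (a point): Centre of the outer part of the black grip tab in the middle of the hood's front wall; the tab sticks out 34 mm from the wall, is 14 mm wide (along the bed's y) and 26 mm high. With the hood shut it points to the robot and this point is 151 mm in front of the hinge axis and 42 mm above it; with the hood open it points up.
- tray_top: Top one of three equal nested trays (top and lowest white, middle grey): 100 (x) by 224 (y), 30 mm high, walls 3 mm, inner floor 7 mm above the underside. Blue grip ridge across the middle of the floor: 10 mm thick (y), 60 mm long (x), its top 25 mm above the underside. A foot reaches 4 mm into the tray below (pile pitch 26 mm). About 0.18 kg. Origin: centre of its underside.
- tray_mid: Middle tray of the pile, grey, same shape; stays in the pile.
- tray_low: Lowest tray of the pile, white, same shape, standing on the table; stays there.
- paint_jar: Bystander: paint jar with green cap, 34 mm across, 55 mm high. Origin: centre of its underside.
- glue_bottle: Bystander: glue bottle with blue cap, 48 mm across, 110 mm high. Origin: centre of its underside.
- print1: Grey resin print (may be absent): a track wheel standing on edge on its flat raft. Raft 60 (x) by 36 (y) by 6 mm; on it the wheel, 46 mm across, 14 mm thick along y, its centre 28 mm and its top 51 mm above the underside. About 60 g. Grip the wheel across its two faces from above. Origin: centre of the raft's underside, z up.
- print2: Grey resin print (may be absent): a track wheel standing on edge on its flat raft. Raft 60 (x) by 36 (y) by 6 mm; on it the wheel, 46 mm across, 14 mm thick along y, its centre 28 mm and its top 51 mm above the underside. About 60 g. Grip the wheel across its two faces from above. Origin: centre of the raft's underside, z up.
- print3: Grey resin print (may be absent): a track wheel standing on edge on its flat raft. Raft 60 (x) by 36 (y) by 6 mm; on it the wheel, 46 mm across, 14 mm thick along y, its centre 28 mm and its top 51 mm above the underside. About 60 g. Grip the wheel across its two faces from above. Origin: centre of the raft's underside, z up.
- print4: Grey resin print (may be absent): a track wheel standing on edge on its flat raft. Raft 60 (x) by 36 (y) by 6 mm; on it the wheel, 46 mm across, 14 mm thick along y, its centre 28 mm and its top 51 mm above the underside. About 60 g. Grip the wheel across its two faces from above. Origin: centre of the raft's underside, z up.
- print5: Grey resin print (may be absent): a track wheel standing on edge on its flat raft. Raft 60 (x) by 36 (y) by 6 mm; on it the wheel, 46 mm across, 14 mm thick along y, its centre 28 mm and its top 51 mm above the underside. About 60 g. Grip the wheel across its two faces from above. Origin: centre of the raft's underside, z up.
Mind the look-alikes: they are no part of the job. What is shaped like the print5 but brown, pink or purple is not meant.

How it is judged:
By the outcome, as a careful person would: the job done as asked, in the order asked, and still so for the second after the job is handed in, with the robot touching nothing.
Of print1, print2, print3, print4, print5 only 3 to 4 are there at a start; the rules pass over those that are not, and their reading is None.
At some moment in a run one of print1, print2, print3, print4, print5 may be knocked a few centimetres aside while the robot is not near it.
Once in a run the grip may slacken for a moment while it holds something.
It also fails if it takes over 210 s, if anything falls off the work surface, if the arm or the gripper's body presses on something with over 40 N, if the wrist force passes 120 N, or if a joint passes its speed limit or range.

## Working session

There is one attempt and no reset: what is moved stays moved. The work goes in short steps, Python scripts to look and compute and a tool call to move; the robot and the scene stay as the last step left them, time stands still between calls to the robot, and variables do not carry over. Pictures are saved under pics/ and viewed, at most 14 in all, crops included, and the job is handed in when it is done.

Besides the shell and the picture viewer there is one more tool, called after "Emit:" as a command line: name --argument value ..., lists and objects as JSON in quotes. move_arm: Moves the arm, as the interface text tells. Its arguments: {"type":"object","properties":{"deltas":{"type":"array","items":{"type":"array","items":{"type":"array","items":{"type":"number"}}}},"jaw":{"type":"number"}},"required":["deltas"]}

```bash
mkdir -p pics
cat > h.py <<'E'
import numpy as np, cv2
from rig import env
np.set_printoptions(precision=1,suppress=True)
def K(c):
    f=210/np.tan(np.radians(c['fovy'])/2); return f
def ray(cam,px,c=None):
    c=c or env.calibration(cam); f=K(c)
    d=np.array([(px[0]-c['cx'])/f,(px[1]-c['cy'])/f]); u=d.copy()
    for _ in range(20): u=d/(1+c['k1']*(u@u))
    R=np.array(c['rotation']); return np.array(c['position']),R@np.array([u[0],u[1],1])
def onz(cam,px,z,c=None):
    p,d=ray(cam,px,c); return p+d*(z-p[2])/d[2]
def proj(cam,P,c=None):
    c=c or env.calibration(cam); f=K(c)
    v=np.array(c['rotation']).T@(np.array(P,float)-np.array(c['position'])); u=v[:2]/v[2]
    return u*(1+c['k1']*(u@u))*f+[c['cx'],c['cy']]
def save(im,n): cv2.imwrite('pics/'+n,im[:,:,::-1])
E
python3 - <<'E'
from h import *
a=env.read_camera('scene');b=env.read_camera('top')
save(a,'s0.png');save(b,'t0.png')
for c in('scene','top'):
    k=env.calibration(c);print(c,k['fovy'],k['cx'],k['cy'],k['k1'],np.array(k['position']));print(np.array(k['rotation']))
s=env.state();print(s['t'],s['position'],s['ee_rot'],s['force'])
E
```

```text
scene 51.18289364610341 282.0611517356114 206.44196974117742 0.004323220220103775 [1416.4 -716.3  788.8]
[[ 0.6  0.4 -0.7]
 [ 0.8 -0.4  0.5]
 [-0.  -0.8 -0.6]]
top 43.74299590515517 284.17924554720014 216.67828585421347 -0.1283801307980136 [ 246.6 -103.4 1500.5]
[[-0.  -1.   0.2]
 [-1.   0.   0. ]
 [-0.  -0.2 -1. ]]
0.1 [ 181.6 -571.2  238.5] [[ 1.   0.3 -0. ]
 [ 0.3 -1.   0. ]
 [ 0.  -0.  -1. ]] [ 0.2  0.4 -0.1]
```

View pics/s0.png

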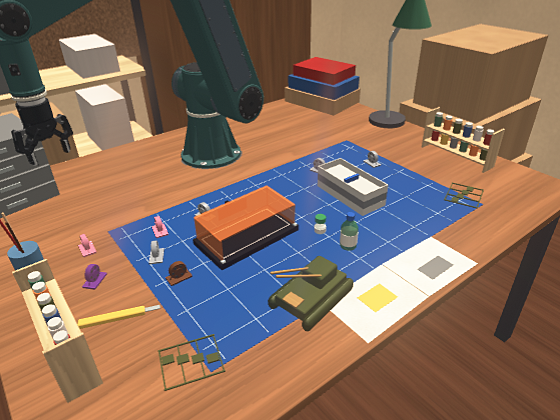

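View pics/t0.png

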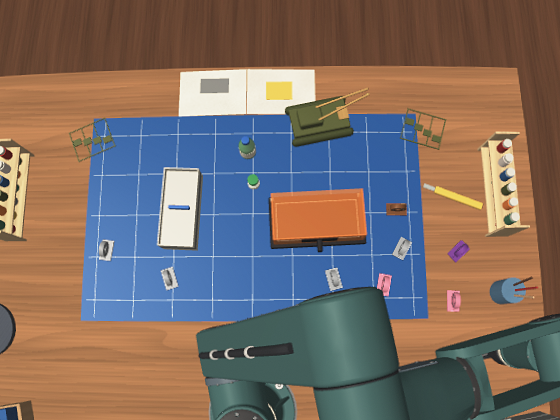

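Top view: grey prints at (106,250), (169,279), (334,279), (402,248). The look-alikes are brown (397,209), purple (459,250) and pink (384,284), (453,300). The curer is at (318,218) with its tab at (320,245). The pile is at (179,207) with its ridge at (179,207), the jar at (253,181) and the glue at (246,147).

Run:
```python
from h import *
b=env.read_camera('top');a=env.read_camera('scene')
for t,z in(('hood_tab',62),('hood_hinge',20),('bed_centre',20),('curer',0),('tray_top',52),('paint_jar',0),('glue_bottle',0),('print1',0)):
  for c in('top','scene'):
    r=env.spot_point(c,t)
    for x in r: 
      if x['conf']>.3: print(t,c,round(x['conf'],2),np.array(x['location']),onz(c,x['location'],z)[:2])
# print raft & wheel masks
for i,x in enumerate(env.cut_out('top','print1')):
  m=x['pixels'];print('cut',round(x['conf'],2),np.array(x['location']),m.sum(),b[m].mean(0))
crops=[cv2.resize(b[y-32:y+32,x0-32:x0+32],(256,256),interpolation=cv2.INTER_CUBIC) for x0,y in((106,250),(169,275),(334,275),(402,248),(320,230),(397,209))]
save(np.vstack([np.hstack(crops[:3]),np.hstack(crops[3:])]),'c0.png')
```

```text
hood_tab top 0.55 [320.6 245.7] [ 454.7 -193.2]
hood_tab scene 0.9 [228.3 206.5] [ 448.1 -189.8]
hood_tab scene 0.54 [318.8 228.6] [700.2 -53.1]
hood_tab scene 0.4 [205.  215.6] [ 445.9 -267.7]
hood_hinge scene 0.56 [260.1 240.9] [ 598.4 -181.9]
bed_centre scene 0.63 [243.3 231. ] [ 529.6 -193.3]
curer top 0.94 [316.3 220.8] [ 537.2 -186.1]
curer top 0.7 [321.6 247.1] [ 459.5 -199.9]
curer scene 0.71 [244.2 237.3] [ 533.9 -194.6]
curer scene 0.57 [204.7 215. ] [ 359.6 -228.6]
tray_top top 0.67 [182.  207.1] [570.6 198.8]
tray_top scene 0.97 [349.1 180.3] [553.9 210.1]
tray_top scene 0.34 [319.2 229.7] [694.9 -46.5]
paint_jar top 0.61 [255.6 184.5] [648.7  -8.3]
paint_jar scene 0.49 [318.6 232.3] [652.5  -9.1]
glue_bottle top 0.64 [247.6 154.8] [741.4  16.2]
glue_bottle scene 0.95 [347.7 246.4] [753.5  11.2]
print1 top 0.82 [451.7 299.4] [ 303.1 -572. ]
print1 top 0.73 [400.6 247.8] [ 454.9 -429.9]
print1 top 0.62 [398.  208.6] [ 571.4 -428.1]
print1 top 0.6 [457.2 251.1] [ 442.8 -597.2]
print1 top 0.57 [168.2 280.2] [366.7 243.8]
print1 top 0.57 [106.9 249.7] [456.3 430.4]
print1 top
[... 226 characters left out ...]
rint1 scene 0.57 [158.4 233.6] [ 357.9 -384.3]
print1 scene 0.55 [154.5 255.5] [ 445.5 -435.7]
print1 scene 0.52 [349.3 184.1] [512.  257.6]
print1 scene 0.52 [349.3 188.5] [532.9 236.9]
print1 scene 0.47 [371.6 163.1] [455.4 430.9]
print1 scene 0.43 [316.2 171.4] [371.4 228.2]
cut 0.78 [107. 248.] 238 [162.9 161.5 158. ]
cut 0.77 [169.  281.7] 266 [172.4 172.7 172.1]
cut 0.7 [457.9 252.1] 255 [128.1  71.3 141. ]
cut 0.63 [403.6 248. ] 241 [169.9 169.2 166.8]
cut 0.59 [334.8 278.4] 248 [170.2 170.4 169.2]
cut 0.51 [316.3 215.4] 5168 [186.5 106.7  61.5]
cut 0.48 [450.9 300.6] 262 [215.3 133.  147.9]
cut 0.47 [384.6 282.9] 236 [217.2 136.8 154.2]
cut 0.17 [320.6 216.5] 4871 [196.2 111.3  63.3]
```

View pics/c0.png

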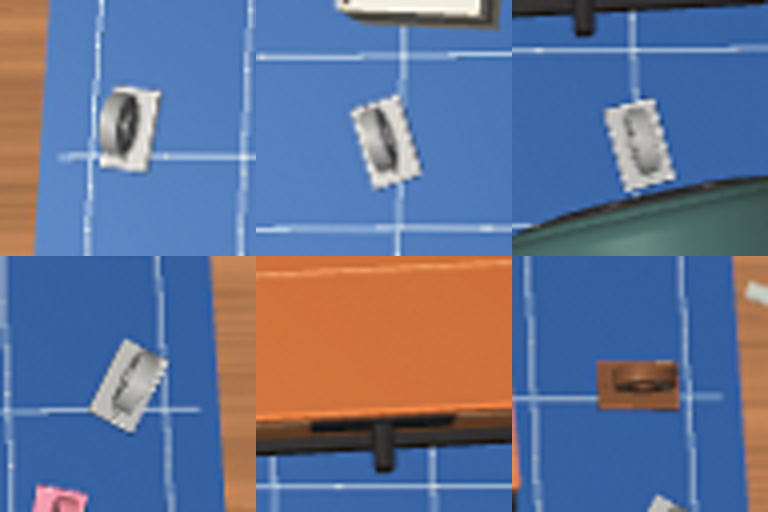

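The crops show that all four candidates are grey. The fourth crop's neighbours are pink, and the brown one is separate. Next I'll fly above the curer front for a close wrist view.

```bash
cat >> h.py <<'E'
def go(P,yaw):
    """delta in tool axes (m, deg) to world P (TCP) with tool-x yaw (rad)"""
    s=env.state();R=np.array(s['ee_rot']);d=R.T@(np.array(P,float)-s['position'])/1000
    y0=np.arctan2(R[1,0],R[0,0]);t=-np.degrees((yaw-y0+np.pi)%(2*np.pi)-np.pi)
    print('go d',np.round(d,4),'turn',round(t,1),'now',np.array(s['position']),'yaw',round(y0,3),'t',round(s['t'],1),'q6',round(s['q'][5],2))
E
python3 - <<'E'
from h import *
go((400,-190,330),0.04)
print(np.array(env.calibration('wrist')['position']));print(np.array(env.calibration('wrist')['rotation']),env.calibration('wrist')['fovy'])
E
```

```text
go d [ 0.3 -0.3 -0.1] turn 15.3 now [ 181.8 -571.8  239.3] yaw 0.308 t 1.1 q6 -0.12
[ 248.6 -550.   373.5]
[[ 0.3 -0.9 -0.3]
 [-1.  -0.3 -0.1]
 [-0.   0.3 -1. ]] 65.52897440355781
```

```bash
sed -i "s/np.round(d,4)/[round(float(v),4) for v in d]/" h.py
```

Emit:
move_arm --deltas '[[[0.0,0.0,-0.03,0],[0.03,-0.028,-0.06,2],[0.075,-0.07,-0.09,4],[0.12,-0.11,-0.09,6],[0.165,-0.152,-0.09,8],[0.21,-0.194,-0.09,10],[0.255,-0.236,-0.09,12],[0.295,-0.272,-0.09,15],[0.324,-0.298,-0.09,15],[0.324,-0.298,-0.09,15]]]' --jaw 1

```text
t: 2.3
position: [401.1, -187.5, 329.5]
ee_rot: [[0.999, 0.05, 0.0], [0.05, -0.999, 0.0], [0.001, -0.0, -1.0]]
force: [-1.0, -1.1, -0.2]
opening: 85.1
grip_force: 0.0
```

Run:
```python
from h import *
go((400,-190,330),0.04)
w=env.read_camera('wrist');save(w,'w1.png');b=env.read_camera('top');save(b,'t1.png')
for t,z in(('hood_tab',62),('bed_centre',20),('curer',0)):
  for c in('wrist','top'):
    for x in env.spot_point(c,t): print(t,c,round(x['conf'],2),np.array(x['location']),onz(c,x['location'],z)[:2])
```

```text
go d [-0.0012, 0.0024, -0.0005] turn 0.6 now [ 401.1 -187.5  329.5] yaw 0.05 t 2.3 q6 0.93
hood_tab wrist 0.77 [278.9 130.7] [ 450.9 -193.2]
hood_tab top 0.63 [322.2 246.7] [ 451.8 -197.6]
curer wrist 0.62 [278.9  64.6] [ 534.4 -190.5]
curer top 0.57 [314.9 220.8] [ 537.2 -182. ]
```

View pics/w1.png

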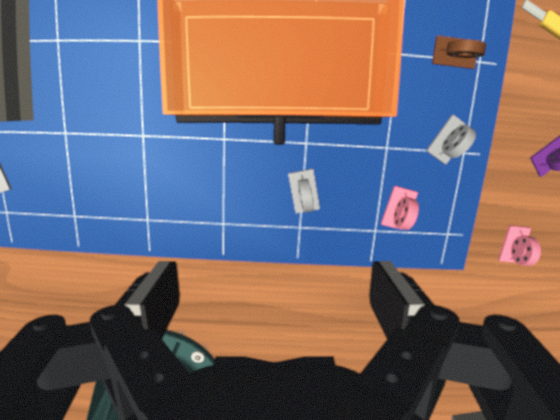

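Wrist view: the tab runs from (279,118) to (279,143), and the bed front edge from (176,120) to (381,121). The grey prints are at (304,190) and (452,138), with the pinks and the brown beside them. I'll refine the curer yaw from the edges.

Run:
```python
from h import *
w=cv2.imread('pics/w1.png')[:,:,::-1].astype(int)
# bed front lower edge: bottom-most dark row per column; 
g=w.sum(2)
L=[]
for c in list(range(185,262,4))+list(range(296,376,4)):
    col=g[105:140,c]; r=[i for i in range(len(col)) if col[i]<150]
    if r: L.append((c,105+r[-1]+.5))
L=np.array(L)
P=np.array([onz('wrist',p,0) for p in L]);
k=np.polyfit(P[:,1],P[:,0],1);print('front edge x=',k, 'yaw',-np.arctan(k[0]))
# ends of the dark strip
for r in (120,121,122): 
    d=np.where(g[r,150:410]<150)[0]+150; print(r,d.min(),d.max(),onz('wrist',(d.min(),r),10),onz('wrist',(d.max(),r),10))
d=[np.where(g[r,255:305]<150)[0]+255 for r in range(126,144,3)]
for r,x in zip(range(126,144,3),d): print(r,x.min(),x.max(),onz('wrist',((x.min()+x.max())/2+.0,r),75))
a=g[140:150,279];print(a)
```

```text
front edge x= [ -0.  456.1] yaw 0.02457284376540205
120 273 380 [ 462.2 -185.6   10. ] [ 469.4 -330.8   10. ]
121 193 380 [456.7 -77.3  10. ] [ 468.1 -331.    10. ]
122 273 380 [ 459.6 -185.7   10. ] [ 466.8 -331.2   10. ]
126 280 283 [ 457.  -195.9   75. ]
129 280 283 [ 453.5 -196.1   75. ]
132 280 283 [ 450.1 -196.3   75. ]
135 279 283 [ 446.6 -195.9   75. ]
138 279 283 [ 443.2 -196.    75. ]
141 278 283 [ 439.7 -195.6   75. ]
[147 152 125 143 212 286 333 357 346 353]
```

```bash
cat > ed.py <<'E'
from h import *
w=cv2.imread('pics/w1.png')[:,:,::-1].astype(int)
o=((w[:,:,0]-w[:,:,2])>90)&(w[:,:,0]>150); o[:,:150]=0;o[:,410:]=0;o[125:]=0
rows=[(c,np.where(o[:,c])[0].max()+1.) for c in range(172,396,4)]
for z in(94,):
    P=np.array([onz('wrist',p,z) for p in rows]);k=np.polyfit(P[:,1],P[:,0],1)
    r=P[:,0]-np.polyval(k,P[:,1]);m=abs(r)<2;k=np.polyfit(P[m,1],P[m,0],1);print('top front edge yaw',-np.arctan(k[0]),'x at -190',np.polyval(k,-190),r.std())
for r in (20,60,100,110):
    c=np.where(o[r])[0];a,b=onz('wrist',(c.min(),r),94),onz('wrist',(c.max()+1,r),94);print(r,c.min(),c.max(),a,b,(a+b)/2)
g=w.sum(2)
for c in (190,220,250,310,340,370): print(c,g[112:132,c])
E
python3 ed.py
```

```text
top front edge yaw 0.03572385966099903 x at -190 469.036551515284 0.3662190572823512
20 159 402 [561.9 -62.7  94. ] [ 573.3 -317.2   94. ] [ 567.6 -189.9   94. ]
60 161 400 [522.  -63.9  94. ] [ 533.4 -319.7   94. ] [ 527.7 -191.8   94. ]
100 163 397 [480.6 -64.8  94. ] [ 492.  -321.7   94. ] [ 486.3 -193.2   94. ]
110 163 396 [470.  -64.4  94. ] [ 481.3 -321.9   94. ] [ 475.7 -193.2   94. ]
190 [510 482 379 259 209 209 221 210 202 178 217 339 394 413 420 411 408 406
 416 411]
220 [503 466 356 249 199 192 189 185 178 166 223 340 374 384 380 379 373 391
 380 393]
250 [494 472 377 216 131 160 171 176 183 141 189 287 351 372 370 362 376 363
 376 367]
310 [477 464 416 273 149 112 133 145 148 128 138 205 312 346 335 339 332 340
 336 335]
340 [463 464 427 353 230 174 136 136 136 143 132 167 288 308 329 334 328 335
 324 332]
370 [442 465 460 412 283 174 137 134 110 126 116 132 213 287 327 335 330 331
 334 322]
```

Emit:
move_arm --deltas '[[[0.02,0.004,0.03,0.8],[0.0455,0.0093,0.08,0.8],[0.0455,0.0093,0.13,0.8],[0.0455,0.0093,0.17,0.8],[0.0455,0.0093,0.2,0.8],[0.0455,0.0093,0.23,0.8],[0.0455,0.0093,0.25,0.8],[0.0455,0.0093,0.265,0.8],[0.0455,0.0093,0.2745,0.8],[0.0455,0.0093,0.2745,0.8]]]' --jaw 0.5

```text
t: 3.95
position: [446.0, -196.9, 54.5]
ee_rot: [[0.999, 0.032, -0.001], [0.032, -0.999, 0.0], [-0.001, -0.0, -1.0]]
force: [-0.4, -0.8, 0.3]
opening: 42.8
grip_force: 0.0
```

Run:
```python
from h import *
go((447,-194.5,55),0.036)
print(env.state()['force'])
w=env.read_camera('wrist');save(w,'w2.png')
for x in env.spot_point('wrist','hood_tab'): print(round(x['conf'],2),np.array(x['location']),onz('wrist',x['location'],62))
# arc rows
a=np.array([-154,46.]);
for th in np.linspace(0,1.6,21):
    c,s=np.cos(th),np.sin(th);g=np.array([a[0]*c+a[1]*s,a[1]*c-a[0]*s])-a;print(round(th,2),np.round(g),end=' ')
```

```text
go d [0.0011, -0.0023, -0.0005] turn -0.2 now [ 446.  -196.9   54.5] yaw 0.032 t 4.0 q6 0.98
[-0.4 -0.8  0.3]
0.69 [259.1 274.7] [ 449.5 -189.9   62. ]
0.0 [0. 0.] 0.08 [ 4. 12.] 0.16 [ 9. 24.] 0.24 [15. 35.] 0.32 [22. 46.] 0.4 [30. 56.] 0.48 [39. 66.] 0.56 [48. 75.] 0.64 [58. 83.] 0.72 [69. 90.] 0.8 [80. 97.] 0.88 [ 91. 102.] 0.96 [103. 107.] 1.04 [116. 110.] 1.12 [128. 113.] 1.2 [141. 114.] 1.28 [154. 115.] 1.36 [167. 114.] 1.44 [180. 113.] 1.52 [192. 110.] 1.6 [204. 107.]
```

View pics/w2.png

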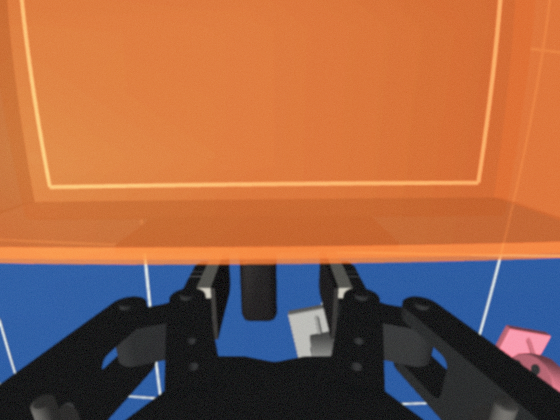

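The tab is at column 259 between fingers centred at about 272, so I shift about 5 mm and grip.

Emit:
move_arm --deltas '[[[0.0,-0.003,0,-0.2],[0.0,-0.005,0,-0.2],[0.0,-0.005,0,-0.2]]]'

```text
t: 4.42
position: [446.0, -191.6, 55.1]
ee_rot: [[0.999, 0.036, 0.0], [0.036, -0.999, -0.0], [0.0, 0.0, -1.0]]
force: [-0.5, -0.3, 0.3]
opening: 42.6
grip_force: 0.0
```

Emit:
move_arm --deltas '[[[0,0,0,0],[0,0,0,0],[0,0,0,0],[0,0,0,0]]]' --jaw 0

```text
t: 4.92
position: [445.8, -190.8, 54.7]
ee_rot: [[0.999, 0.035, -0.0], [0.035, -0.999, 0.002], [-0.0, -0.002, -1.0]]
force: [1.5, 4.6, 0.2]
opening: 13.1
grip_force: 61.9
```

Emit:
move_arm --deltas '[[[0.004,0,-0.012,0],[0.009,0,-0.024,0],[0.015,0,-0.035,0],[0.022,0,-0.046,0],[0.03,0,-0.056,0],[0.039,0,-0.066,0],[0.048,0,-0.075,0],[0.058,0,-0.083,0],[0.069,0,-0.09,0],[0.08,0,-0.097,0]]]'

```text
t: 6.18
position: [523.8, -187.5, 151.7]
ee_rot: [[0.999, 0.036, -0.005], [0.036, -0.999, 0.003], [-0.005, -0.003, -1.0]]
force: [-1.2, 5.1, -10.0]
opening: 13.1
grip_force: 59.8
```

Emit:
move_arm --deltas '[[[0.011,0,-0.005,0],[0.023,0,-0.01,0],[0.036,0,-0.013,0],[0.048,0,-0.016,0],[0.061,0,-0.017,0],[0.074,0,-0.018,0],[0.087,0,-0.017,0],[0.1,0,-0.016,0],[0.112,0,-0.013,0],[0.126,0,-0.01,0]]]'

```text
t: 7.42
position: [650.9, -182.3, 162.9]
ee_rot: [[0.999, 0.036, -0.003], [0.036, -0.999, 0.003], [-0.003, -0.003, -1.0]]
force: [-5.0, 9.2, 0.2]
opening: 12.9
grip_force: 62.4
```

Emit:
move_arm --deltas '[[[0.003,0,0.001,0],[0.006,0,0.002,0],[0.006,0,0.002,0],[0.006,0,0.002,0]]]'

```text
t: 7.92
position: [656.0, -182.1, 161.2]
ee_rot: [[0.999, 0.036, -0.004], [0.036, -0.999, 0.003], [-0.004, -0.003, -1.0]]
force: [-7.4, 9.3, 4.3]
opening: 12.9
grip_force: 63.4
```

Run:
```python
from h import *
a=env.read_camera('scene');save(cv2.resize(a[100:300,100:420],(800,500)),'s2.png');print(env.state()['force'],env.state()['position'])
```

```text
[-7.1 10.1  5.9] [ 656.  -182.1  161.2]
```

View pics/s2.png

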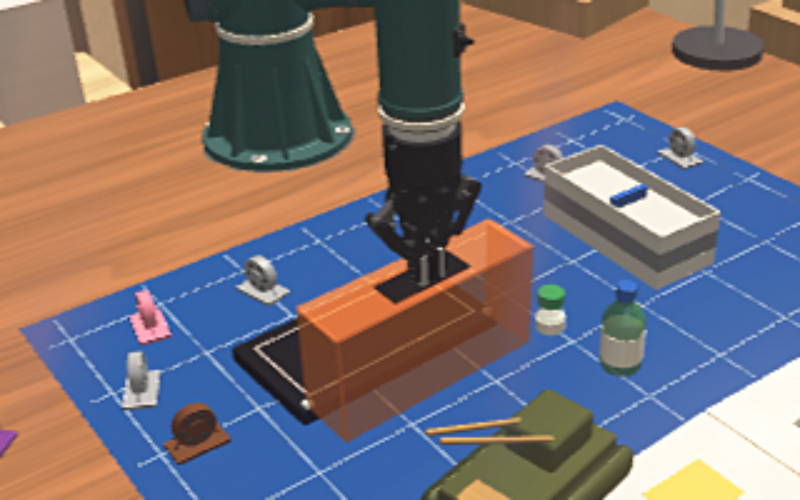

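The hood stands upright behind the bed, and the grey prints are undisturbed. I'll push a little further to make sure it's at the stop.

Emit:
move_arm --deltas '[[[0.004,0,0.001,0],[0.008,0,0.002,0],[0.008,0,0.002,0],[0.008,0,0.002,0]]]'

```text
t: 8.48
position: [656.2, -182.0, 161.0]
ee_rot: [[0.999, 0.036, -0.018], [0.036, -0.999, 0.003], [-0.018, -0.004, -1.0]]
force: [-34.3, 7.5, 31.6]
opening: 13.2
grip_force: 66.7
```

Emit:
move_arm --deltas '[[[-0.008,0,-0.002,0],[-0.009,0,-0.002,0],[-0.009,0,-0.002,0]]]'

```text
t: 8.85
position: [656.0, -182.1, 161.2]
ee_rot: [[0.999, 0.036, -0.001], [0.036, -0.999, 0.003], [-0.001, -0.003, -1.0]]
force: [-4.2, 9.9, 3.0]
opening: 13.1
grip_force: 63.1
```

Emit:
move_arm --deltas '[[[0,0,0,0],[0,0,0,0],[0,0,-0.01,0],[0,0,-0.04,0],[0,0,-0.08,0],[0,0,-0.13,0],[-0.03,-0.03,-0.17,-10],[-0.05,-0.08,-0.19,-20],[-0.05,-0.14,-0.19,-30],[-0.05,-0.19,-0.19,-40]]]' --jaw 0.5

```text
t: 10.1
position: [600.2, 5.2, 351.9]
ee_rot: [[0.739, 0.673, 0.003], [0.673, -0.739, -0.0], [0.002, 0.002, -1.0]]
force: [0.2, -0.0, -0.2]
opening: 42.7
grip_force: 0.0
```

Run:
```python
from h import *
go((520,190,330),1.57)
```

```text
go d [0.0651, -0.1907, 0.0216] turn -47.6 now [600.2   5.2 351.9] yaw 0.739 t 10.1 q6 0.73
```

Emit:
move_arm --deltas '[[[0.02,-0.04,0,-10],[0.04,-0.09,0,-20],[0.06,-0.14,0.01,-30],[0.06,-0.16,0.02,-40],[0.06,-0.16,0.02,-47.6],[0.06,-0.16,0.02,-47.6]]]'

```text
t: 10.85
position: [537.8, 163.0, 330.8]
ee_rot: [[0.007, 1.0, 0.002], [1.0, -0.007, 0.0], [0.0, 0.002, -1.0]]
force: [1.3, 0.1, -0.4]
opening: 42.9
grip_force: 0.0
```

Run:
```python
from h import *
go((560,190,330),1.57)
w=env.read_camera('wrist');save(w,'w3.png')
for t,z in(('tray_top',52),):
  for x in env.spot_point('wrist',t): print(t,round(x['conf'],2),np.array(x['location']),onz('wrist',x['location'],z)[:2])
  for x in env.cut_out('wrist',t): print(t,round(x['conf'],2),np.array(x['location']),x['pixels'].sum())
hsv=cv2.cvtColor(w,cv2.COLOR_RGB2HSV)
```

```text
go d [0.0272, 0.022, 0.0008] turn -0.4 now [537.8 163.  330.8] yaw 1.564 t 10.8 q6 0.18
tray_top 0.84 [300.2 136. ] [570.8 207.1]
tray_top 0.66 [296.  138.9] 16815
```

View pics/w3.png

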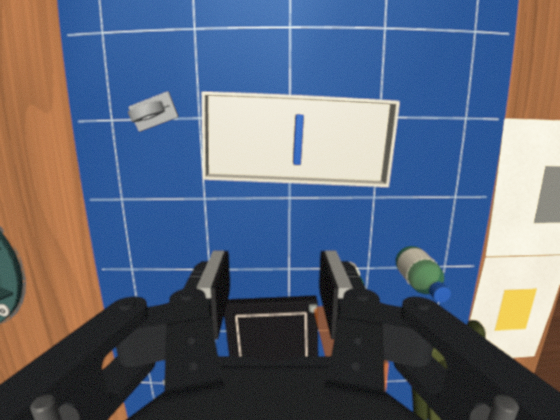

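Wrist view: the pile's top tray is white with corners (203,92), (399,101), (388,186), (203,179), and the ridge runs from (299,115) to (297,164).

```bash
cat > tr.py <<'E'
from h import *
w=cv2.imread('pics/w3.png')[:,:,::-1].astype(int)
R,G,B=w[:,:,0],w[:,:,1],w[:,:,2]
blue=((B-R)>60);blue=blue.astype(np.uint8)
sub=blue.copy();sub[:105]=0;sub[172:]=0;sub[:,:280]=0;sub[:,320:]=0
n,l,st,ce=cv2.connectedComponentsWithStats(sub);i=1+st[1:,4].argmax();print(st[i],ce[i])
ys,xs=np.where(l==i);P=np.array([onz('wrist',(x,y),77)[:2] for x,y in zip(xs,ys)],np.float32);r=cv2.minAreaRect(P);print('ridge',P.mean(0),r)
u=np.linalg.svd(P-P.mean(0))[2][0];print('ridge long dir deg',np.degrees(np.arctan2(u[1],u[0])))
ol=(blue==0).astype(np.uint8);ol[:85]=0;ol[195:]=0;ol[:,:190]=0;ol[:,415:]=0
ol=cv2.morphologyEx(ol,cv2.MORPH_OPEN,np.ones((7,7),np.uint8))
cs=max(cv2.findContours(ol,cv2.RETR_EXTERNAL,cv2.CHAIN_APPROX_NONE)[0],key=cv2.contourArea)[:,0]
P=np.array([onz('wrist',p,82)[:2] for p in cs],np.float32);r=cv2.minAreaRect(P);print('rim',r,cv2.boxPoints(r))
E
python3 tr.py
```

```text
[294 115   9  50 347] [297.9 139.1]
ridge [566.1 204.9] ((566.0839233398438, 204.19020080566406), (56.883750915527344, 8.196942329406738), 87.04660034179688)
ridge long dir deg -92.7837
rim ((565.521728515625, 204.150634765625), (102.28063201904297, 228.0963897705078), 87.06544494628906) [[449.  158.9]
 [676.8 147.2]
 [682.  249.4]
 [454.2 261.1]]
```

Run:
```python
from h import *
s=env.state();R=np.array(s['ee_rot']);p=np.array(s['position'])
print('TCP px',proj('wrist',p),'grasp',proj('wrist',p-11*R[:,2]),'22back',proj('wrist',p-22*R[:,2]))
c=env.calibration('wrist');print('cam in tool',R.T@(np.array(c['position'])-p));print(np.round(R.T@np.array(c['rotation']),3))
go((563.5,204.5,110),1.520)
```

```text
TCP px [275.2 275.7] grasp [275.2 288. ] 22back [275.3 302.2]
cam in tool [  70.9   -0.3 -134.2]
[[-0.  -1.  -0.3]
 [ 1.  -0.  -0. ]
 [ 0.  -0.3  1. ]]
go d [0.0423, 0.0247, 0.2205] turn 2.4 now [538.1 162.4 330.5] yaw 1.561 t 11.0 q6 0.18
```

Emit:
move_arm --deltas '[[[0.02,0.012,0.03,2.4],[0.042,0.025,0.08,2.4],[0.042,0.025,0.13,2.4],[0.042,0.025,0.17,2.4],[0.042,0.025,0.2,2.4],[0.042,0.025,0.22,2.4],[0.042,0.025,0.22,2.4],[0.042,0.025,0.22,2.4]]]' --jaw 0.5

```text
t: 12.0
position: [563.8, 204.6, 110.7]
ee_rot: [[0.049, 0.999, 0.001], [0.999, -0.049, 0.0], [0.001, 0.001, -1.0]]
force: [0.2, -0.1, 0.7]
opening: 42.7
grip_force: 0.0
```

Run:
```python
from h import *
go((563.5,204.5,69),1.520)
w=env.read_camera('wrist');save(w[150:],'w4.png')
s=env.state();R=np.array(s['ee_rot']);p=np.array(s['position'])
print('TCP px',proj('wrist',p),'10 under',proj('wrist',[p[0],p[1],77]))
```

```text
go d [-0.0001, -0.0003, 0.0417] turn 0.1 now [563.8 204.6 110.7] yaw 1.521 t 12.0 q6 0.28
TCP px [275.2 275.6] 10 under [274.9 246.6]
```

View pics/w4.png

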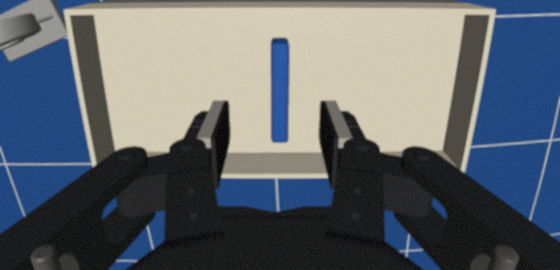

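Run:
```python
from h import *
a=onz('wrist',(280,188.5),77);b=onz('wrist',(280.5,292),77);print(a,b,(a+b)/2,np.linalg.norm(a-b))
```

```text
[568.3 237.6  77. ] [565.8 176.   77. ] [567.1 206.8  77. ] 61.66719774484048
```

Emit:
move_arm --deltas '[[[0.002,0.003,0.01,0],[0.002,0.003,0.02,0],[0.002,0.003,0.03,0],[0.002,0.003,0.037,0],[0.002,0.003,0.041,0],[0.002,0.003,0.0415,0],[0.002,0.003,0.0415,0]]]'

```text
t: 12.92
position: [566.1, 206.5, 68.5]
ee_rot: [[0.048, 0.999, 0.0], [0.999, -0.048, 0.0], [0.0, 0.0, -1.0]]
force: [-0.5, 0.2, -0.1]
opening: 42.6
grip_force: 0.0
```

Emit:
move_arm --deltas '[[[0,0,0,0],[0,0,0,0],[0,0,0,0],[0,0,0,0]]]' --jaw 0

```text
t: 13.42
position: [566.2, 206.6, 68.8]
ee_rot: [[0.048, 0.999, 0.001], [0.999, -0.048, 0.0], [0.0, 0.001, -1.0]]
force: [-1.4, 0.3, 5.9]
opening: 8.5
grip_force: 59.9
```

Emit:
move_arm --deltas '[[[0,0,-0.002,0],[0,0,-0.005,0],[0,0,-0.009,0],[0,0,-0.015,0],[0,0,-0.025,0],[0,0,-0.04,0],[0,0,-0.06,0],[0,0,-0.08,0],[0,0,-0.1,0],[0,0,-0.1,0]]]'

```text
t: 14.68
position: [567.5, 206.9, 170.9]
ee_rot: [[0.048, 0.999, 0.005], [0.999, -0.048, 0.001], [0.001, 0.005, -1.0]]
force: [-0.8, -0.2, -2.3]
opening: 8.5
grip_force: 59.2
```

Run:
```python
from h import *
a=env.read_camera('scene');save(np.vstack([cv2.resize(a[60:270,260:460],(600,590))]),'s3.png');s=env.state();print(s['force'],s['ft_torque'])
go((500,-188,169),0.042)
```

```text
[-0.5 -0.1 -2.8] [ 0.1 -0.  -0. ]
go d [-0.3974, -0.0475, 0.0001] turn 84.8 now [566.6 206.6 169.6] yaw 1.523 t 14.7 q6 0.28
```

View pics/s3.png

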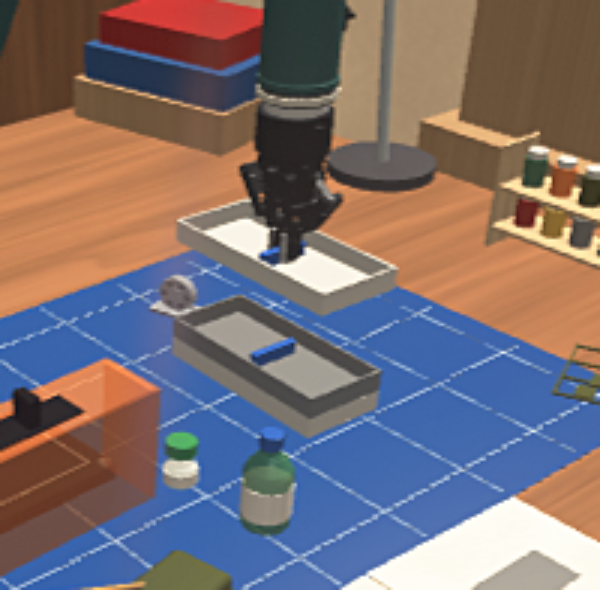

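Only the white top tray is lifted, and the grey middle tray stays in the pile. I raise it and swing clear, then measure the white rectangle.

Emit:
move_arm --deltas '[[[0,0,-0.03,0],[-0.02,-0.005,-0.07,0],[-0.05,-0.015,-0.1,8],[-0.09,-0.035,-0.1,17],[-0.13,-0.06,-0.1,26],[-0.18,-0.08,-0.1,35],[-0.23,-0.1,-0.1,44],[-0.28,-0.11,-0.1,53],[-0.33,-0.12,-0.1,62],[-0.37,-0.12,-0.1,71]]]'

```text
t: 15.98
position: [426.6, -158.6, 267.6]
ee_rot: [[0.962, 0.274, -0.002], [0.274, -0.962, 0.001], [-0.001, -0.001, -1.0]]
force: [-0.2, -0.2, -1.8]
opening: 9.0
grip_force: 59.1
```

Run:
```python
from h import *
b=env.read_camera('top');save(b,'t3.png');a=env.read_camera('scene');save(a,'s4.png')
for t,z in(('bed_centre',20),('hood_hinge',20),('curer',0)):
  for c in('scene','top'):
    for x in env.spot_point(c,t): print(t,c,round(x['conf'],2),np.array(x['location']),onz(c,x['location'],z)[:2])
go((430,-188,270),0.042)
# mid tray ridge in top
R,G,B=[b[:,:,i].astype(int) for i in range(3)]
m=((B-R)>60).astype(np.uint8);m[:,:168]=0;m[:,192:]=0;m[:195]=0;m[222:]=0
n,l,st,ce=cv2.connectedComponentsWithStats(m)
for i in range(1,n): print(st[i],ce[i],onz('top',ce[i],51))
print('exp',proj('top',(566.6,206.6,51)))
save(cv2.resize(np.hstack([b[150:270,230:400]]),(800,565),interpolation=cv2.INTER_CUBIC),'t3c.png')
```

```text
go d [-0.0071, 0.0312, -0.0021] turn 13.9 now [ 428.  -156.1  268. ] yaw 0.285 t 16.4 q6 0.78
[170 207  21   4  78] [179.7 208.6] [566.6 205.6  51. ]
exp [179.3 208.6]
```

View pics/t3c.png

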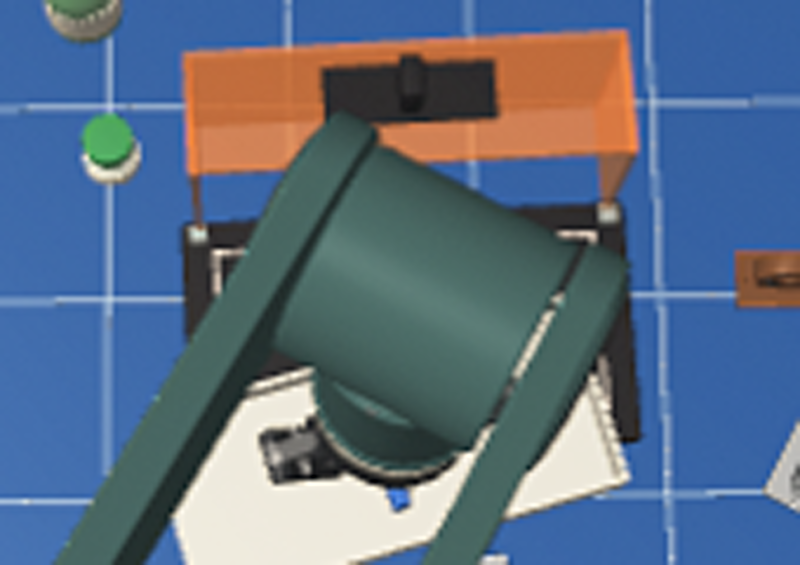

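Emit:
move_arm --deltas '[[[0.014,-0.048,0,0],[0.028,-0.096,0,0],[0.042,-0.144,0,0],[0.056,-0.192,0,0],[0.07,-0.24,0,0],[0.07,-0.24,0,0],[0.07,-0.24,0,0]]]'

```text
t: 17.25
position: [427.9, 93.1, 268.2]
ee_rot: [[0.959, 0.282, -0.0], [0.282, -0.959, -0.0], [-0.0, 0.0, -1.0]]
force: [0.7, -0.2, -2.0]
opening: 8.3
grip_force: 59.4
```

Run:
```python
from h import *
b=env.read_camera('top');save(b,'t4.png');a=env.read_camera('scene');save(a,'s5.png')
for t,z in(('bed_centre',20),('hood_hinge',20),('curer',0)):
  for c in('scene','top'):
    for x in env.spot_point(c,t): print(t,c,round(x['conf'],2),np.array(x['location']),onz(c,x['location'],z)[:2])
im=b[185:265,262:378];save(cv2.resize(im,(800,552),interpolation=cv2.INTER_CUBIC),'t4c.png')
go((430,-188,270),0.042)
```

```text
bed_centre top 0.73 [316.5 220.4] [ 534.5 -185.6]
hood_hinge scene 0.74 [318.3 231.1] [667.  -23.9]
hood_hinge scene 0.69 [205.1 215.3] [ 388.6 -240.8]
hood_hinge top 0.84 [314.8 195.5] [ 608.4 -182.2]
hood_hinge top 0.48 [254.5 184.3] [643.9  -6.4]
curer scene 0.37 [319.3 228.1] [638.2   6.3]
curer top 0.57 [316.5 219.5] [ 541.1 -186.8]
curer top 0.2 [401.3 247.9] [ 454.5 -431.9]
go d [-0.0764, 0.2694, -0.0017] turn 13.8 now [428.4  92.1 268.3] yaw 0.282 t 17.6 q6 1.34
```

View pics/t4c.png

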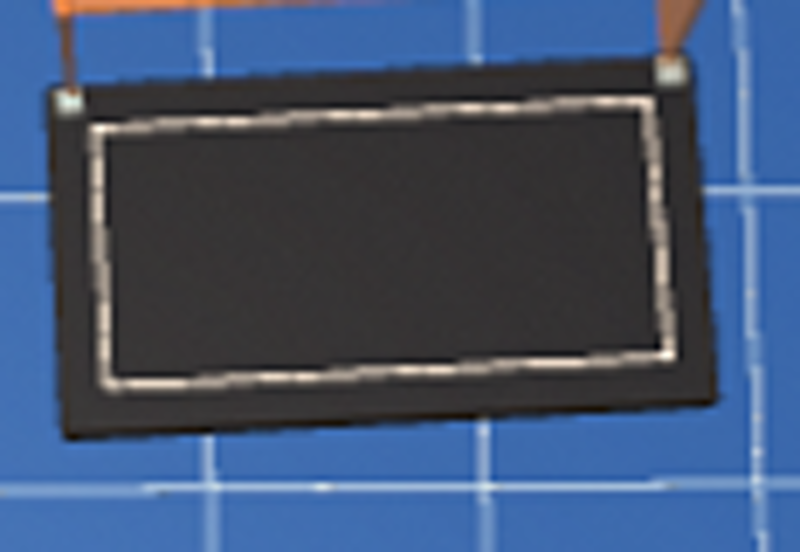

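The crop shows the white rectangle outline in full, with corners (88,125), (655,97), (675,355), (103,390). I'll fit it.

Run:
```python
from h import *
b=cv2.imread('pics/t4.png')[:,:,::-1]
im=b[185:265,262:378]; S=8
big=cv2.resize(im,None,fx=S,fy=S,interpolation=cv2.INTER_CUBIC).astype(int)
m=((big.min(2)>110)).astype(np.uint8)
n,l,st,ce=cv2.connectedComponentsWithStats(m)
i=1+(st[1:,2]*(st[1:,2]<700)).argmax();print(st[i])
ys,xs=np.where(l==i);px=np.c_[(xs+.5)/S-.5+262,(ys+.5)/S-.5+185]
h=cv2.convexHull(px.astype(np.float32))[:,0]
P=np.array([onz('top',p,20)[:2] for p in h],np.float32);r=cv2.minAreaRect(P);print(r);print(cv2.boxPoints(r))
```

```text
[  104   111   680   343 21364]
((537.020751953125, -186.07342529296875), (115.4283676147461, 239.98794555664062), 2.4910218715667725)
[[ 474.1  -68.7]
 [ 484.6 -308.5]
 [ 599.9 -303.4]
 [ 589.5  -63.7]]
```

Emit:
move_arm --deltas '[[[-0.002,0.012,0,-10],[-0.005,0.025,0,-20],[-0.007,0.038,0,-30],[-0.01,0.05,0,-40],[-0.012,0.065,0,-50],[-0.015,0.08,0,-60],[-0.018,0.09,0,-70],[-0.02,0.105,0,-80],[-0.022,0.12,0,-90],[-0.025,0.13,0,-100]]]'

```text
t: 18.9
position: [440.8, -40.1, 268.3]
ee_rot: [[-0.446, 0.895, 0.0], [0.895, 0.446, -0.0], [-0.0, 0.0, -1.0]]
force: [-0.4, 0.5, -1.2]
opening: 8.1
grip_force: 59.4
```

Run:
```python
from h import *
go((538,-186,200),0.0435-np.pi)
print(env.state()['q'])
```

```text
go d [-0.1739, 0.0219, 0.0683] turn -66.0 now [440.8 -40.1 268.3] yaw 2.033 t 18.9 q6 -0.71
[-0.2  0.1  1.8 -0.   1.3 -0.7]
```

Emit:
move_arm --deltas '[[[-0.01,0.002,0,-10],[-0.03,0.004,0,-20],[-0.06,0.008,0,-30],[-0.09,0.012,0,-40],[-0.12,0.016,0,-50],[-0.145,0.019,0,-60],[-0.165,0.021,0,-66],[-0.174,0.022,0.01,-66],[-0.174,0.022,0.04,-66],[-0.174,0.022,0.068,-66]]]'

```text
t: 20.15
position: [536.7, -185.2, 198.8]
ee_rot: [[-0.999, -0.036, -0.001], [-0.036, 0.999, 0.001], [0.001, 0.001, -1.0]]
force: [-0.5, 0.2, -2.8]
opening: 8.1
grip_force: 59.5
```

Run:
```python
from h import *
b=env.read_camera('wrist');print(env.state()['force'])
go((538,-186,45),0.0435-np.pi)
w=b.astype(int);m=((w[:,:,2]-w[:,:,0])>60).astype(np.uint8);m[:200]=0;m[:,:240]=0;m[:,320:]=0
n,l,st,ce=cv2.connectedComponentsWithStats(m)
for i in range(1,n):
  if st[i,4]>60: print(st[i],ce[i])
save(b,'w5.png')
```

```text
[-1.5  1.  -3.8]
go d [-0.0046, -0.0026, 0.15] turn -0.4 now [ 534.3 -184.1  195. ] yaw -3.105 t 20.2 q6 -2.06
[ 263  220   24  123 2488] [274.5 279.8]
```

View pics/w5.png

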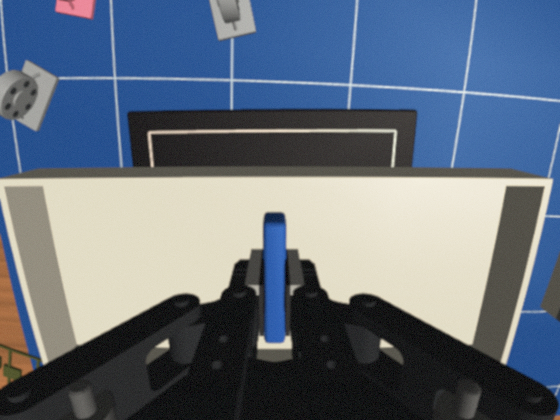

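Emit:
move_arm --deltas '[[[0,0,0,0],[0,0,0,0],[0,0,0,0]]]'

```text
t: 20.58
position: [538.1, -185.8, 201.6]
ee_rot: [[-0.999, -0.039, 0.002], [-0.039, 0.999, -0.001], [-0.002, -0.001, -1.0]]
force: [0.2, -0.9, -1.9]
opening: 8.5
grip_force: 59.3
```

Run:
```python
from h import *
go((538,-186,45),0.0435-np.pi)
b=env.read_camera('wrist');save(b,'w6.png')
w=b.astype(int)[:,:,:].min(2)
big=cv2.resize(b[90:170,120:430],None,fx=4,fy=4,interpolation=cv2.INTER_CUBIC).astype(int).min(2)
m=(big>95).astype(np.uint8);n,l,st,ce=cv2.connectedComponentsWithStats(m)
for i in range(1,n):
  if st[i,2]>500:print(st[i])
# front line: topmost rows
L=[]
for c in range(165,390,5):
    col=w[118:150,c];k=col.argmax();L.append((c,118+k))
L=np.array(L,float);P=np.array([onz('wrist',p,20)[:2] for p in L]);k=np.polyfit(P[:,1],P[:,0],1);res=P[:,0]-np.polyval(k,P[:,1]);print('yaw',-np.arctan(k[0]),'x@-188',np.polyval(k,-188),res.std())
r=138
for r in (136,140,145):
    cs=np.where(w[r,130:420]>100)[0]+130;print(r,cs, [onz('wrist',(c,r),20)[:2] for c in (cs.min(),cs.max())] if len(cs) else '')
```

```text
go d [0.0004, -0.0001, 0.1566] turn -0.3 now [ 538.1 -185.8  201.6] yaw -3.103 t 20.6 q6 -2.06
[  117   146   995   166 20784]
yaw 0.043002062552443654 x@-188 480.02375998509376 0.21238869460210869
136 [150 151 152 393 394 395 396 397] [array([ 491.1, -306.4]), array([482.2, -69.6])]
140 [150 151 152 153 393 394 395 396] [array([ 494.9, -306.6]), array([486. , -70.1])]
145 [150 151 152 153 393 394 395 396] [array([ 499.7, -306.9]), array([490.8, -69.4])]
```

Emit:
move_arm --deltas '[[[0.002,0,0.02,-0.3],[0.002,0,0.05,-0.3],[0.002,0,0.08,-0.3],[0.002,0,0.105,-0.3],[0.002,0,0.125,-0.3],[0.002,0,0.14,-0.3],[0.002,0,0.15,-0.3],[0.002,0,0.156,-0.3],[0.002,0,0.16,-0.3],[0.002,0,0.16,-0.3]]]'

```text
t: 21.88
position: [535.4, -185.6, 40.4]
ee_rot: [[-0.999, -0.044, 0.0], [-0.044, 0.999, 0.0], [-0.0, 0.0, -1.0]]
force: [0.1, -0.5, -2.0]
opening: 8.6
grip_force: 59.5
```

Emit:
move_arm --deltas '[[[0,0,0.001,0],[0,0,0.002,0],[0,0,0.003,0],[0,0,0.004,0],[0,0,0.004,0]]]'

```text
t: 22.5
position: [535.4, -185.5, 36.8]
ee_rot: [[-0.999, -0.044, 0.0], [-0.044, 0.999, -0.0], [-0.0, -0.0, -1.0]]
force: [-1.4, 0.8, 5.2]
opening: 8.7
grip_force: 60.3
```

Emit:
move_arm --deltas '[[[0,0,0,0],[0,0,0,0],[0,0,-0.01,0],[0,0,-0.04,0],[0,0,-0.09,0],[0,0,-0.14,0],[0,0,-0.19,0],[0.03,0,-0.24,0],[0.06,0,-0.28,0],[0.06,0,-0.28,0]]]' --jaw 0.4

```text
t: 23.75
position: [475.4, -189.0, 320.6]
ee_rot: [[-0.999, -0.043, 0.006], [-0.043, 0.999, -0.004], [-0.006, -0.004, -1.0]]
force: [1.2, -0.3, -0.3]
opening: 34.1
grip_force: 0.0
```

Run:
```python
from h import *
b=env.read_camera('wrist');save(b,'w7.png');print(env.state()['position'],env.state()['force'])
```

```text
[ 475.5 -188.5  318.4] [ 0.1  0.4 -0.3]
```

View pics/w7.png

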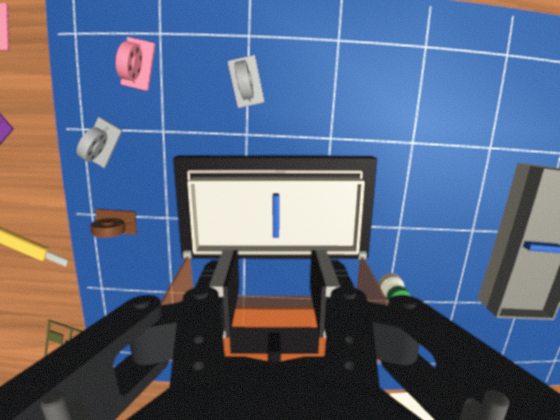

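The tray sits centred on the white rectangle, spanning columns 191–362 inside 189–363, with the rectangle line visible in front at row 172. I'll check the fore-aft numbers.

Run:
```python
from h import *
w=cv2.imread('pics/w7.png').astype(int).min(2)
for c in(225,330):
  print(c,w[166:186,c],'far',w[240:262,c])
c=230
for r,z in((172,20),(175,20),(178,50),(179,50),(248,50),(250,50),(255,50)): print(r,z,onz('wrist',(c,r),z)[:2])
print(w[215,180:205],w[215,352:372])
for c in(189,190,192,361,362,364): print(c,onz('wrist',(c,215),50)[:2])
```

```text
225 [ 42  44  49  83 136 168 148  94  50  46  56  69  89  96 131 183 220 226
 224 225] far [225 223 224 223 202 156 114  90  91  86  76  77  77  74  74  78  76  79
  76  77  78  78]
330 [ 56  57  59  81 133 180 180 124  69  64  66  78  89  97 132 189 227 232
 233 232] far [227 227 228 224 202 161 109  91  87  91 109 154 185 171 118  67  43  49
  56  54  62  66]
172 20 [ 483.  -247.6]
175 20 [ 487.  -247.6]
178 50 [ 485.1 -243.6]
179 50 [ 486.4 -243.6]
248 50 [ 580.1 -243.2]
250 50 [ 583.  -243.2]
255 50 [ 590.3 -243.2]
[ 27  33  35  26  35  39  37  27  47  84 159 201 199 167 148 152 169 202
 221 224 224 222 224 224 224] [230 227 204 153 103  88 124 186 206 174 113  61  49  48  51  54  54  49
  56  57]
189 [ 536.1 -296.9]
190 [ 536.  -295.5]
192 [ 535.9 -292.9]
361 [526.5 -73.5]
362 [526.5 -72.2]
364 [526.4 -69.6]
```

The tray is within about 1 mm of centred and square. Next is a silhouette-fit helper for the print poses.

```bash
cat > fit.py <<'E'
from h import *
from scipy.optimize import minimize
a=np.linspace(0,2*np.pi,28)
RAFT=np.array([(x,y,z) for x in(-30,30) for y in(-18,18) for z in(0,6)],float)
WH=np.array([(23*np.cos(t),y,28+23*np.sin(t)) for t in a for y in(-7,7)])
def sil(p,c,x0,y0,n,S,z0):
    m=np.zeros((n*S,n*S),np.uint8);co,s=np.cos(p[2]),np.sin(p[2]);R=np.array([[co,-s,0],[s,co,0],[0,0,1]])
    for M in(RAFT,WH):
        q=np.array([proj(None,R@v+[p[0],p[1],z0],c) for v in M])
        q=((q-[x0,y0]+.5)*S*16).astype(np.int32);cv2.fillConvexPoly(m,cv2.convexHull(q),1,shift=4)
    return m
def fit(im,c,xy,z0=0,S=3,bg='blue',yaws=np.arange(0,np.pi,.26)):
    q=proj(None,(xy[0],xy[1],z0+20),c);f=K(c);dist=np.linalg.norm(np.array(c['position'])-[xy[0],xy[1],z0])
    n=int(110*f/dist);n=max(n,36);x0,y0=(q-n/2).astype(int);x0=max(x0,0);y0=max(y0,0)
    n=min(n,560-x0,420-y0)
    b=cv2.resize(im[y0:y0+n,x0:x0+n],None,fx=S,fy=S,interpolation=cv2.INTER_CUBIC).astype(int)
    if len(b)!=n*S: raise SystemExit('crop')
    m=((b.max(2)-b.min(2))<45).astype(np.uint8)
    nn,l,st,ce=cv2.connectedComponentsWithStats(m);g=(q-[x0,y0])*S
    i=1+min(range(nn-1),key=lambda i:np.hypot(*(ce[i+1]-g))-(st[i+1,4]>100*S)*100);m=(l==i)|((l!=0)&False);m=m.astype(np.uint8)
    m=cv2.morphologyEx(m,cv2.MORPH_CLOSE,np.ones((9,9),np.uint8))
    m=cv2.morphologyEx(m,cv2.MORPH_OPEN,np.ones((9,9),np.uint8))
    def cost(p):
        s=sil((p[0],p[1],p[2]/50),c,x0,y0,n,S,z0);return 1-(s&m).sum()/max((s|m).sum(),1)
    c0=onz(None,(ce[i]+.5)/S-.5+[x0,y0],z0+15,c)[:2]
    y=min(yaws,key=lambda y:cost((*c0,y*50)))
    s0=np.array([*c0,y*50]);r=minimize(cost,s0,method='Nelder-Mead',options=dict(initial_simplex=[s0,s0+[5,0,0],s0+[0,5,0],s0+[0,0,7]],xatol=.1,fatol=1e-4))
    return r.x[0],r.x[1],r.x[2]/50,1-r.fun,b[m>0].mean(0)
E
python3 - <<'E'
from fit import *
c=env.calibration('wrist');w=env.read_camera('wrist');ct=env.calibration('top');t=env.read_camera('top')
for n,xy in dict(A=(357,-235),B=(455,-431),C=(367,244),D=(456,430)).items():
    for nm,im,cc in(('w',w,c),('t',t,ct)):
        try: r=fit(im,cc,xy);print(n,nm,*[round(float(v),2) for v in r[:4]],r[4])
        except (Exception,SystemExit) as e: print(n,nm,'err',str(e)[:60])
go((357,-235,120),np.pi)
E
```

```text
A w 365.87 -231.65 0.25 0.99 [180.6 181.5 179.9]
A t 371.03 -217.97 1.0 0.47 [111.9 132.3 129.3]
B w 451.46 -432.59 2.61 0.96 [158.1 158.9 157.5]
B t 453.66 -431.87 2.65 0.92 [175.7 175.5 173.7]
C w err OpenCV(4.12.0) /io/opencv/modules/imgproc/src/resize.cpp:420
C t 373.33 241.49 0.32 0.94 [181.1 180.6 178.8]
D w err OpenCV(4.12.0) /io/opencv/modules/imgproc/src/resize.cpp:420
D t 459.69 458.83 3.02 0.93 [167.4 167.1 165.6]
go d [0.1202, -0.0419, 0.1958] turn 2.5 now [ 475.3 -187.9  315.8] yaw -3.097 t 23.9 q6 -2.13
```

A's fit is solid (IoU 0.99). D reads about 28 mm off its earlier place, so it was probably knocked, and I'll re-measure before picking it. Picking A now.

Emit:
move_arm --deltas '[[[0.03,-0.01,0.02,-4],[0.07,-0.025,0.05,-8],[0.111,-0.039,0.1,-11.8],[0.111,-0.039,0.15,-11.8],[0.111,-0.039,0.19,-11.8],[0.111,-0.039,0.225,-11.8],[0.111,-0.039,0.25,-11.8],[0.111,-0.039,0.27,-11.8],[0.111,-0.039,0.287,-11.8],[0.111,-0.039,0.287,-11.8]]]' --jaw 0.5

```text
t: 25.15
position: [365.0, -230.6, 27.3]
ee_rot: [[-0.969, -0.248, -0.004], [-0.248, 0.969, 0.004], [0.003, 0.005, -1.0]]
force: [0.1, -0.5, 0.5]
opening: 42.4
grip_force: 0.0
```

Emit:
move_arm --deltas '[[[0,0,0,0],[0,0,0,0],[0,0,0,0],[0,0,0,0],[0,0,0,0]]]' --jaw 0

```text
t: 25.78
position: [366.4, -232.2, 29.7]
ee_rot: [[-0.969, -0.248, 0.001], [-0.248, 0.969, -0.0], [-0.0, -0.0, -1.0]]
force: [-0.1, 0.4, 4.6]
opening: 13.2
grip_force: 59.1
```

```bash
cat > slot.py <<'E'
from h import *
C=np.array([536.5,-185.5]);Y=0.044
def slot(d): return C+d*np.array([-np.sin(Y),np.cos(Y)])
E
python3 - <<'E'
from slot import *
for d in(-77,-28,28,77): print(d,slot(d))
go((*slot(-28),130),Y-np.pi);print(env.state()['force'])
E
```

```text
-77 [ 539.9 -262.4]
-28 [ 537.7 -213.5]
28 [ 535.3 -157.5]
77 [ 533.1 -108.6]
go d [-0.1707, -0.0243, -0.1003] turn 11.8 now [ 366.4 -232.2   29.7] yaw -2.891 t 25.8 q6 -2.55
[-0.1  0.4  4.6]
```

Emit:
move_arm --deltas '[[[0,0,-0.01,0],[0,0,-0.04,0],[-0.02,-0.003,-0.08,2],[-0.06,-0.01,-0.1,5],[-0.1,-0.016,-0.1,8],[-0.14,-0.02,-0.1,11.8],[-0.165,-0.024,-0.1,11.8],[-0.171,-0.0243,-0.1,11.8],[-0.171,-0.0243,-0.1,11.8],[-0.171,-0.0243,-0.1,11.8]]]'

```text
t: 27.02
position: [536.4, -213.1, 129.2]
ee_rot: [[-0.999, -0.044, -0.001], [-0.044, 0.999, 0.001], [0.001, 0.001, -1.0]]
force: [-0.3, 0.4, -0.6]
opening: 12.9
grip_force: 58.4
```

Run:
```python
from slot import *
b=env.read_camera('wrist');save(b,'w8.png')
go((*slot(-28),57.5),Y-np.pi);print(env.state()['force'],env.state()['opening'])
w=b.astype(int);m=((w[:,:,2]-w[:,:,0])>60).astype(np.uint8);m[330:]=0
n,l,st,ce=cv2.connectedComponentsWithStats(m)
for i in range(1,n):
  if 300<st[i,4]<8000:
    ys,xs=np.where(l==i);P=np.array([onz('wrist',(x,y),45)[:2] for x,y in zip(xs,ys)],np.float32);print(st[i],cv2.minAreaRect(P))
```

```text
go d [-0.0013, -0.0003, 0.0717] turn -0.0 now [ 536.5 -213.2  129.2] yaw -3.098 t 27.1 q6 -2.11
[-0.3  0.2 -0.3] 13.155990122477808Traceback (most recent call last):
  File "<stdin>", line 8, in <module>
  File "h.py", line 12, in onz
    p,d=ray(cam,px,c); return p+d*(z-p[2])/d[2]
        ~~~^^^^^^^^^^
  File "h.py", line 7, in ray
    c=c or env.calibration(cam); f=K(c)
           ~~~~~~~~~~~~~~~^^^^^
ValueError: time passes only in moves, steps and waits
```

```bash
cat > ridge.py <<'E'
from slot import *
def ridge(b,c):
    w=b.astype(int);m=((w[:,:,2]-w[:,:,0])>60).astype(np.uint8)
    n,l,st,ce=cv2.connectedComponentsWithStats(m)
    for i in range(1,n):
        if 300<st[i,4]<8000:
            ys,xs=np.where(l==i);P=np.array([onz(None,(x,y),45,c)[:2] for x,y in zip(xs,ys)],np.float32);r=cv2.minAreaRect(P)
            if 45<max(r[1])<75 and min(r[1])<20: print(st[i],r)
E
python3 - <<'E'
from ridge import *
ridge(cv2.imread('pics/w8.png')[:,:,::-1],env.calibration('wrist'))
ridge(cv2.imread('pics/w8.png')[:,:,::-1],env.calibration('wrist'))
go((*slot(-28),57.5),Y-np.pi)
E
```

```text
[544   0  16  94 765] ((410.7976379394531, -34.13397216796875), (59.7681770324707, 11.69382095336914), 11.071758270263672)
[307 179  14  81 832] ((536.5572509765625, -185.04470825195312), (59.48844528198242, 8.98404598236084), 3.993201494216919)
[ 123  224   25   90 1266] ((582.0703735351562, -314.68896484375), (74.32980346679688, 14.259376525878906), 0.13921813666820526)
[544   0  16  94 765] ((410.7976379394531, -34.13397216796875), (59.7681770324707, 11.69382095336914), 11.071758270263672)
[307 179  14  81 832] ((536.5572509765625, -185.04470825195312), (59.48844528198242, 8.98404598236084), 3.993201494216919)
[ 123  224   25   90 1266] ((582.0703735351562, -314.68896484375), (74.32980346679688, 14.259376525878906), 0.13921813666820526)
go d [-0.0013, -0.0003, 0.0717] turn -0.0 now [ 536.5 -213.2  129.2] yaw -3.098 t 27.1 q6 -2.11
```

Emit:
move_arm --deltas '[[[-0.001,0,0.015,0],[-0.001,0,0.035,0],[-0.001,0,0.05,0],[-0.001,0,0.06,0],[-0.001,0,0.067,0],[-0.001,0,0.07,0],[-0.001,0,0.0715,0],[-0.001,0,0.0725,0],[-0.001,0,0.0725,0]]]'

```text
t: 28.2
position: [539.1, -213.3, 57.0]
ee_rot: [[-0.999, -0.044, 0.0], [-0.044, 0.999, -0.0], [-0.0, -0.0, -1.0]]
force: [-0.3, 0.2, -0.5]
opening: 13.0
grip_force: 58.4
```

Emit:
move_arm --deltas '[[[0.001,0,0.0005,0],[0.001,0,0.001,0],[0.001,0,0.0015,0],[0.001,0,0.0015,0]]]'

```text
t: 28.7
position: [538.5, -213.4, 56.7]
ee_rot: [[-0.999, -0.044, 0.001], [-0.044, 0.999, -0.0], [-0.001, -0.001, -1.0]]
force: [-1.8, 2.3, 10.1]
opening: 12.8
grip_force: 60.3
```

Emit:
move_arm --deltas '[[[0,0,-0.001,0],[0,0,-0.001,0],[0,0,-0.001,0],[0,0,-0.02,0],[0,0,-0.06,0],[0,0,-0.11,0],[0.01,-0.03,-0.16,4],[0.03,-0.07,-0.2,12],[0.05,-0.12,-0.2,20],[0.07,-0.17,-0.2,28]]]' --jaw 0.3

```text
t: 29.95
position: [475.1, -387.7, 256.1]
ee_rot: [[-0.901, 0.434, 0.001], [0.434, 0.901, -0.001], [-0.001, -0.0, -1.0]]
force: [1.6, -0.1, 0.6]
opening: 25.5
grip_force: 0.0
```

Run:
```python
from fit import *
c=env.calibration('wrist');w=env.read_camera('wrist');save(w,'w9.png');ct=env.calibration('top');t=env.read_camera('top')
for nm,im,cc in(('w',w,c),('t',t,ct)):
    try: r=fit(im,cc,(452,-432));print(nm,*[round(float(v),2) for v in r[:4]],r[4]);q=r
    except (Exception,SystemExit) as e: print(nm,'err',str(e)[:60])
go((452,-432,28),2.62)
```

```text
w 451.49 -432.26 2.63 0.97 [168.2 169.4 168.3]
t 436.93 -413.32 2.13 0.48 [110.4 127.8 124.5]
go d [0.002, -0.0455, 0.2274] turn 4.0 now [ 473.7 -391.3  255.2] yaw 2.69 t 30.1 q6 -1.92
```

Emit:
move_arm --deltas '[[[0.001,-0.02,0.02,2],[0.002,-0.0455,0.06,4],[0.002,-0.0455,0.1,4],[0.002,-0.0455,0.14,4],[0.002,-0.0455,0.17,4],[0.002,-0.0455,0.195,4],[0.002,-0.0455,0.212,4],[0.002,-0.0455,0.226,4],[0.002,-0.0455,0.226,4],[0.002,-0.0455,0.226,4]]]' --jaw 0.5

```text
t: 31.3
position: [454.6, -426.8, 30.0]
ee_rot: [[-0.871, 0.492, 0.001], [0.492, 0.871, -0.001], [-0.001, -0.0, -1.0]]
force: [-0.0, 0.8, 0.2]
opening: 42.7
grip_force: 0.0
```

Emit:
move_arm --deltas '[[[0,0,0,0],[0,0,0,0],[0,0,0,0],[0,0,0,0],[0,0,0,0]]]' --jaw 0

```text
t: 31.92
position: [454.6, -427.1, 30.3]
ee_rot: [[-0.871, 0.492, 0.001], [0.492, 0.871, -0.001], [-0.002, -0.001, -1.0]]
force: [-0.3, -0.0, 6.1]
opening: 13.1
grip_force: 59.3
```

Run:
```python
from slot import *
go((*slot(-77),130),Y-np.pi)
```

```text
go d [0.0066, 0.1852, -0.0998] turn -32.0 now [ 454.6 -427.1   30.3] yaw 2.627 t 31.9 q6 -1.92
```

Emit:
move_arm --deltas '[[[0,0,-0.01,0],[0,0,-0.04,0],[0,0.03,-0.08,-5],[0.002,0.07,-0.1,-12],[0.004,0.11,-0.1,-19],[0.006,0.15,-0.1,-26],[0.0066,0.175,-0.1,-32],[0.0066,0.185,-0.1,-32],[0.0066,0.185,-0.1,-32],[0.0066,0.185,-0.1,-32]]]'

```text
t: 33.17
position: [539.0, -263.0, 129.3]
ee_rot: [[-0.999, -0.042, -0.0], [-0.042, 0.999, -0.0], [0.0, -0.0, -1.0]]
force: [0.1, -0.5, -0.3]
opening: 12.7
grip_force: 58.5
```

Emit:
move_arm --deltas '[[[0,0,0,0],[0,0,0,0]]]'

```text
t: 33.42
position: [539.0, -262.7, 129.2]
ee_rot: [[-0.999, -0.043, -0.0], [-0.043, 0.999, 0.0], [0.0, 0.0, -1.0]]
force: [-0.2, -1.0, -0.5]
opening: 12.7
grip_force: 58.5
```

Run:
```python
from slot import *
go((*slot(-77),58),Y-np.pi);print(env.state()['force'],env.state()['opening'])
```

```text
go d [-0.0009, 0.0003, 0.0712] turn -0.1 now [ 539.  -262.7  129.2] yaw -3.099 t 33.4 q6 -2.18
[-0.2 -1.  -0.5] 12.67935464491392
```

Emit:
move_arm --deltas '[[[0,0,0.015,0],[0,0,0.035,0],[0,0,0.05,0],[0,0,0.06,0],[0,0,0.066,0],[0,0,0.069,0],[0,0,0.071,0],[0,0,0.072,0],[0,0,0.0725,0],[0,0,0.0725,0]]]'

```text
t: 34.67
position: [539.5, -262.2, 57.3]
ee_rot: [[-0.999, -0.044, 0.0], [-0.044, 0.999, -0.0], [-0.0, -0.0, -1.0]]
force: [-0.4, -0.2, 2.7]
opening: 13.2
grip_force: 59.1
```

Emit:
move_arm --deltas '[[[0,0,0,0],[0,0,0,0],[0,0,0,0],[0,0,-0.02,0],[0,0,-0.06,0],[0,0,-0.11,0],[0.01,0.03,-0.16,0],[0.02,0.08,-0.2,0],[0.03,0.13,-0.21,0],[0.04,0.18,-0.21,0]]]' --jaw 0.3

```text
t: 35.92
position: [491.7, -82.9, 268.4]
ee_rot: [[-0.999, -0.044, 0.003], [-0.044, 0.999, -0.001], [-0.003, -0.001, -1.0]]
force: [0.2, -0.3, -0.0]
opening: 25.6
grip_force: 0.0
```

Emit:
move_arm --deltas '[[[0.01,0.05,0,0],[0.02,0.1,0,-3],[0.03,0.15,0,-6],[0.04,0.2,0,-9],[0.05,0.25,0,-12],[0.05,0.285,0,-15],[0.05,0.285,0,-15],[0.05,0.285,0,-15],[0.05,0.285,0,-15]]]' --jaw 0.5

```text
t: 37.05
position: [428.9, 197.5, 266.8]
ee_rot: [[-0.954, -0.3, -0.0], [-0.3, 0.954, -0.0], [0.0, -0.0, -1.0]]
force: [-0.7, -0.9, -0.3]
opening: 42.5
grip_force: 0.0
```

Run:
```python
from fit import *
c=env.calibration('wrist');w=env.read_camera('wrist');save(w,'w10.png');ct=env.calibration('top');t=env.read_camera('top')
for n,xy in dict(C=(373,242),D=(460,459)).items():
  for nm,im,cc in(('w',w,c),('t',t,ct)):
    try: r=fit(im,cc,xy);print(n,nm,*[round(float(v),2) for v in r[:4]],r[4])
    except (Exception,SystemExit) as e: print(nm,'err',str(e)[:60])
go((373,242,28),.3-np.pi)
```

```text
C w 371.43 240.26 0.31 0.98 [206.2 206.7 204.5]
C t 371.02 271.1 2.8 0.34 [80.6 92.7 90.5]
D w 458.91 458.45 3.04 0.94 [164.  164.3 162.4]
D t 467.72 476.57 2.6 0.28 [52.7 71.3 68.7]
go d [0.0401, 0.0592, 0.2388] turn 0.2 now [429.  197.6 266.8] yaw -2.837 t 37.1 q6 -1.59
```

Emit:
move_arm --deltas '[[[0.02,0.03,0.02,0],[0.042,0.058,0.06,0],[0.042,0.058,0.1,0],[0.042,0.058,0.14,0],[0.042,0.058,0.17,0],[0.042,0.058,0.2,0],[0.042,0.058,0.22,0],[0.042,0.058,0.237,0],[0.042,0.058,0.237,0],[0.042,0.058,0.237,0]]]' --jaw 0.5

```text
t: 38.4
position: [371.9, 241.0, 30.3]
ee_rot: [[-0.954, -0.301, 0.0], [-0.301, 0.954, 0.0], [-0.001, 0.0, -1.0]]
force: [-0.2, -1.1, 0.4]
opening: 42.7
grip_force: 0.0
```

Emit:
move_arm --deltas '[[[0,0,0,0],[0,0,0,0],[0,0,0,0],[0,0,0,0],[0,0,0,0]]]' --jaw 0

```text
t: 39.02
position: [371.9, 241.3, 30.6]
ee_rot: [[-0.953, -0.301, 0.001], [-0.301, 0.953, 0.001], [-0.002, 0.0, -1.0]]
force: [0.4, -1.4, 6.3]
opening: 12.9
grip_force: 59.0
```

Run:
```python
from slot import *
go((*slot(28),130),Y-np.pi)
```

```text
go d [-0.0356, -0.4295, -0.0994] turn 15.0 now [371.9 241.3  30.6] yaw -2.835 t 39.0 q6 -1.46
```

Emit:
move_arm --deltas '[[[0,0,-0.01,0],[0,0,-0.04,0],[0,-0.03,-0.08,0],[-0.005,-0.07,-0.1,2],[-0.01,-0.12,-0.1,4],[-0.014,-0.17,-0.1,6],[-0.018,-0.22,-0.1,8],[-0.022,-0.27,-0.1,10],[-0.026,-0.32,-0.1,12],[-0.03,-0.37,-0.1,15]]]'

```text
t: 40.28
position: [511.7, -104.1, 130.4]
ee_rot: [[-0.999, -0.042, 0.0], [-0.042, 0.999, 0.0], [-0.0, 0.0, -1.0]]
force: [-0.1, 0.3, -1.0]
opening: 13.1
grip_force: 58.7
```

Run:
```python
from slot import *
print(env.state()['force'],env.state()['opening'])
go((*slot(28),130),Y-np.pi)
```

```text
[-0.1  0.3 -1. ] 13.080100142265113
go d [-0.0213, -0.0544, 0.0004] turn -0.1 now [ 511.7 -104.1  130.4] yaw -3.099 t 40.3 q6 -1.95
```

Emit:
move_arm --deltas '[[[-0.01,-0.025,0,0],[-0.018,-0.045,0,0],[-0.021,-0.0555,0,0],[-0.021,-0.0555,0,0],[-0.021,-0.0555,0,0],[-0.021,-0.0555,0,0]]]'

```text
t: 41.02
position: [534.4, -156.1, 129.8]
ee_rot: [[-0.999, -0.045, -0.001], [-0.045, 0.999, 0.001], [0.001, 0.001, -1.0]]
force: [0.1, -0.2, -0.5]
opening: 13.0
grip_force: 58.7
```

Run:
```python
from slot import *
go((*slot(28),57.6),Y-np.pi)
```

```text
go d [-0.0008, -0.0015, 0.0722] turn 0.1 now [ 534.4 -156.1  129.8] yaw -3.096 t 41.0 q6 -2.02
```

Emit:
move_arm --deltas '[[[-0.0015,-0.001,0.015,0],[-0.0015,-0.001,0.035,0],[-0.0015,-0.001,0.05,0],[-0.0015,-0.001,0.06,0],[-0.0015,-0.001,0.066,0],[-0.0015,-0.001,0.069,0],[-0.0015,-0.001,0.071,0],[-0.0015,-0.001,0.072,0],[-0.0015,-0.001,0.0727,0],[-0.0015,-0.001,0.0727,0]]]'

```text
t: 42.28
position: [536.6, -158.2, 57.6]
ee_rot: [[-0.999, -0.044, 0.001], [-0.044, 0.999, -0.0], [-0.001, -0.0, -1.0]]
force: [-0.4, 0.5, 3.3]
opening: 12.9
grip_force: 59.2
```

Emit:
move_arm --deltas '[[[0,0,0,0],[0,0,0,0],[0,0,0,0],[0,0,-0.02,0],[0,0,-0.06,0],[0,0,-0.11,0],[0,0.03,-0.16,0],[0,0.08,-0.2,0],[0.005,0.13,-0.21,0],[0.007,0.18,-0.21,0]]]' --jaw 0.3

```text
t: 43.52
position: [521.9, 22.8, 268.7]
ee_rot: [[-0.999, -0.044, 0.003], [-0.044, 0.999, -0.0], [-0.003, -0.0, -1.0]]
force: [0.2, -0.1, -0.4]
opening: 25.7
grip_force: 0.0
```

Emit:
move_arm --deltas '[[[0.002,0.05,0,0],[0.004,0.1,0,2],[0.006,0.15,0,4],[0.008,0.2,0,6],[0.01,0.25,0,8],[0.013,0.3,0,8],[0.013,0.35,0,8],[0.013,0.39,0,8],[0.013,0.395,0,8],[0.013,0.395,0,8]]]' --jaw 0.5

```text
t: 44.78
position: [490.7, 415.1, 266.7]
ee_rot: [[-0.996, 0.095, -0.001], [0.095, 0.996, -0.001], [0.001, -0.001, -1.0]]
force: [-0.2, -0.3, -0.3]
opening: 43.0
grip_force: 0.0
```

Emit:
move_arm --deltas '[[[0,0,0,0],[0,0,0,0]]]'

```text
t: 45.02
position: [491.3, 414.3, 267.3]
ee_rot: [[-0.995, 0.097, -0.0], [0.097, 0.995, -0.0], [0.0, -0.0, -1.0]]
force: [0.6, -0.6, 0.8]
opening: 42.8
grip_force: 0.0
```

Run:
```python
from fit import *
c=env.calibration('wrist');w=env.read_camera('wrist');save(w,'w11.png')
try: r=fit(w,c,(459,458));print(*[round(float(v),2) for v in r[:4]],r[4])
except (Exception,SystemExit) as e: print('err',str(e)[:60])
go((*r[:2],28.5),r[2])
```

```text
458.51 458.14 3.01 0.98 [202.2 202.8 200.7]
go d [0.0369, 0.0403, 0.2388] turn 2.0 now [491.3 414.5 267.4] yaw 3.045 t 45.1 q6 -0.88
```

Emit:
move_arm --deltas '[[[0.018,0.02,0.02,1],[0.037,0.0405,0.06,2],[0.037,0.0405,0.1,2],[0.037,0.0405,0.14,2],[0.037,0.0405,0.17,2],[0.037,0.0405,0.2,2],[0.037,0.0405,0.22,2],[0.037,0.0405,0.238,2],[0.037,0.0405,0.238,2],[0.037,0.0405,0.238,2]]]'

```text
t: 46.32
position: [458.6, 459.8, 30.0]
ee_rot: [[-0.992, 0.13, 0.001], [0.13, 0.992, 0.001], [-0.001, 0.001, -1.0]]
force: [0.7, -0.2, 1.0]
opening: 42.8
grip_force: 0.0
```

Emit:
move_arm --deltas '[[[0,0,0,0],[0,0,0,0],[0,0,0,0],[0,0,0,0],[0,0,0,0]]]' --jaw 0

```text
t: 46.95
position: [458.7, 460.0, 30.3]
ee_rot: [[-0.992, 0.13, 0.002], [0.13, 0.992, 0.001], [-0.001, 0.002, -1.0]]
force: [0.1, 0.2, 5.7]
opening: 13.1
grip_force: 59.3
```

Run:
```python
from slot import *
go((*slot(77),130),Y-np.pi)
```

```text
go d [-0.1477, -0.5539, -0.1004] turn -10.0 now [458.7 460.   30.3] yaw 3.011 t 47.0 q6 -0.76
```

Emit:
move_arm --deltas '[[[0,0,-0.01,0],[0,0,-0.04,0],[0,0,-0.09,0],[-0.01,-0.04,-0.11,0],[-0.024,-0.09,-0.11,-2],[-0.037,-0.14,-0.11,-4],[-0.05,-0.19,-0.11,-6],[-0.064,-0.24,-0.11,-8],[-0.077,-0.29,-0.11,-10],[-0.09,-0.34,-0.11,-10]]]'

```text
t: 48.2
position: [503.0, 108.9, 139.6]
ee_rot: [[-0.999, -0.045, 0.0], [-0.045, 0.999, 0.0], [-0.0, 0.0, -1.0]]
force: [-0.2, -0.4, -0.4]
opening: 13.0
grip_force: 58.6
```

Emit:
move_arm --deltas '[[[0,0,0,0],[0,0,0,0],[0,0,0,0]]]'

```text
t: 48.58
position: [502.9, 111.6, 139.2]
ee_rot: [[-0.999, -0.046, -0.0], [-0.046, 0.999, 0.0], [0.0, 0.0, -1.0]]
force: [0.5, -0.2, 0.5]
opening: 13.1
grip_force: 58.7
```

Run:
```python
from slot import *
print(env.state()['force'],env.state()['opening'])
go((*slot(77),130),Y-np.pi)
```

```text
[ 0.5 -0.2  0.5] 13.074973096755977
go d [-0.0202, -0.2213, 0.0091] turn 0.1 now [502.9 111.6 139.2] yaw -3.096 t 48.6 q6 -1.53
```

Emit:
move_arm --deltas '[[[-0.004,-0.04,0,0],[-0.008,-0.09,0,0],[-0.012,-0.14,0,0],[-0.017,-0.19,0,0],[-0.02,-0.215,0.004,0],[-0.0202,-0.221,0.009,0],[-0.0202,-0.221,0.009,0],[-0.0202,-0.221,0.009,0],[-0.0202,-0.221,0.009,0]]]'

```text
t: 49.7
position: [533.0, -108.3, 130.3]
ee_rot: [[-0.999, -0.046, -0.0], [-0.046, 0.999, 0.0], [0.0, 0.0, -1.0]]
force: [0.3, 0.7, -0.7]
opening: 13.0
grip_force: 58.8
```

Run:
```python
from slot import *
print(env.state()['force'],env.state()['opening'])
go((*slot(77),57.3),Y-np.pi)
```

```text
[ 0.3  0.7 -0.7] 12.986481241993495
go d [-0.0001, -0.0003, 0.073] turn 0.1 now [ 533.  -108.3  130.3] yaw -3.096 t 49.7 q6 -1.94
```

Emit:
move_arm --deltas '[[[0,0,0.015,0],[0,0,0.035,0],[0,0,0.05,0],[0,0,0.06,0],[0,0,0.066,0],[0,0,0.07,0],[0,0,0.072,0],[0,0,0.073,0],[0,0,0.0735,0],[0,0,0.0735,0]]]'

```text
t: 50.95
position: [533.3, -109.5, 57.3]
ee_rot: [[-0.999, -0.044, 0.001], [-0.044, 0.999, -0.0], [-0.001, -0.0, -1.0]]
force: [-2.0, 0.4, 4.9]
opening: 13.1
grip_force: 59.7
```

Emit:
move_arm --deltas '[[[0,0,0,0],[0,0,0,0],[0,0,0,0],[0,0,-0.02,0],[0,0,-0.06,0],[0,0,-0.11,0],[0.01,-0.02,-0.16,0],[0.03,-0.05,-0.21,0],[0.06,-0.076,-0.26,0],[0.06,-0.076,-0.26,0]]]' --jaw 0.3

```text
t: 52.2
position: [477.1, -190.5, 320.7]
ee_rot: [[-0.999, -0.042, 0.007], [-0.042, 0.999, -0.004], [-0.006, -0.005, -1.0]]
force: [-0.3, 0.7, -0.8]
opening: 25.9
grip_force: 0.0
```

Emit:
move_arm --deltas '[[[0,0,0,0],[0,0,0,0]]]'

```text
t: 52.45
position: [476.0, -187.0, 314.9]
ee_rot: [[-0.999, -0.045, -0.003], [-0.045, 0.999, 0.002], [0.003, 0.002, -1.0]]
force: [-1.1, 0.4, -0.4]
opening: 25.9
grip_force: 0.0
```

Run:
```python
from h import *
w=env.read_camera('wrist');a=env.read_camera('scene');b=env.read_camera('top')
save(w,'w12.png');save(a,'s12.png');save(b,'t12.png')
x=cv2.resize(w[110:290,130:420],(800,497),interpolation=cv2.INTER_CUBIC);save(x,'w12c.png')
print(env.state()['position'])
```

```text
[ 476.3 -187.2  315.2]
```

View pics/w12c.png

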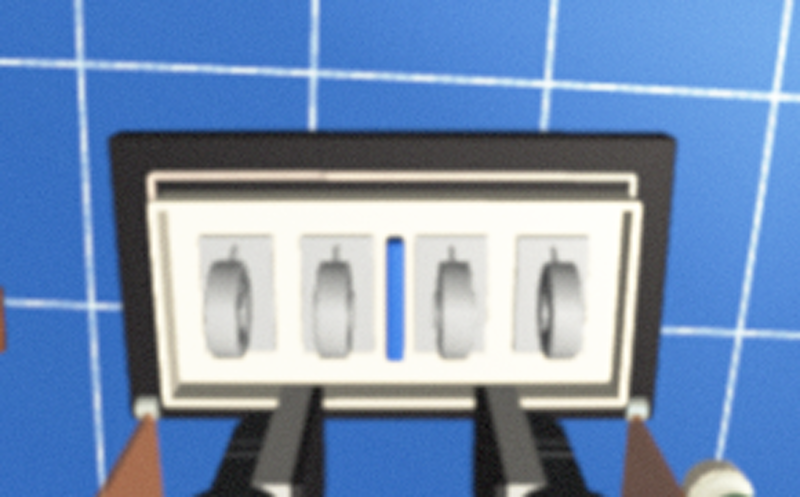

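All four prints stand upright in one straight row in the tray, at columns 235, 335, 452 and 553, with the ridge at 395. The tray is square on the rectangle. Next I grip the tab and close the hood.

Emit:
move_arm --deltas '[[[-0.03,0,0,0],[-0.07,0,0,0],[-0.11,0,0,0],[-0.15,0,0,0],[-0.175,0,0.02,0],[-0.18,-0.002,0.05,0],[-0.18,-0.002,0.07,0],[-0.18,-0.002,0.07,0],[-0.18,-0.002,0.07,0],[-0.18,-0.002,0.07,0]]]' --jaw 0.5

```text
t: 53.85
position: [657.1, -182.2, 247.9]
ee_rot: [[-0.999, -0.044, 0.002], [-0.044, 0.999, -0.001], [-0.002, -0.001, -1.0]]
force: [-0.2, 0.7, 0.4]
opening: 42.5
grip_force: 0.0
```

Run:
```python
from h import *
go((656,-181,161),0.042-np.pi)
w=env.read_camera('wrist');save(w,'w13.png');c=env.calibration('wrist')
for x in env.spot_point('wrist','hood_tab'): print(round(x['conf'],2),np.array(x['location']),onz(None,x['location'],172,c))
print('tab exp px',proj(None,(656,-181,186),c),proj(None,(656,-181,165),c))
g=w.min(2).astype(int);mx=w.max(2).astype(int);o=(w[:,:,0].astype(int)-w[:,:,2]>60)
for r in range(225,262,6): print(r,''.join('O' if o[r,x] else ('#' if mx[r,x]<80 else '.') for x in range(220,332,2)))
```

```text
go d [0.0012, 0.0013, 0.0869] turn 0.1 now [ 657.1 -182.2  247.9] yaw -3.097 t 53.9 q6 -1.99
0.67 [276.2 207.8] [ 646.7 -180.9  172. ]
tab exp px [275.5 227.9] [275.4 217.8]
225 OOOOOOOOOOOOOOOOOOOOOOO##########OOOOOOOOOOOOOOOOOOOOOOO
231 OOOOOOOOOOOOOOOOOOOOOOOO....###OOOOOOOOOOOOOOOOOOOOOOOOO
237 OOOOOOOOOOOOOOOOOOOOOOOOOOOOOOOOOOOOOOOOOOOOOOOOOOOOOOOO
243 ........................................................
249 ........................................................
255 ####...............................................#####
261 #####.............................................######
```

Emit:
move_arm --deltas '[[[0.004,0.0013,0.02,0],[0.004,0.0013,0.04,0],[0.004,0.0013,0.06,0],[0.004,0.0013,0.075,0],[0.004,0.0013,0.082,0],[0.004,0.0013,0.085,0],[0.004,0.0013,0.085,0]]]'

```text
t: 54.82
position: [652.6, -181.0, 162.0]
ee_rot: [[-0.999, -0.044, 0.001], [-0.044, 0.999, -0.0], [-0.001, -0.0, -1.0]]
force: [0.2, 0.1, -0.0]
opening: 42.7
grip_force: 0.0
```

Emit:
move_arm --deltas '[[[0,0,0,0],[0,0,0,0],[0,0,0,0],[0,0,0,0]]]' --jaw 0

```text
t: 55.32
position: [652.9, -182.1, 162.5]
ee_rot: [[-0.999, -0.044, 0.001], [-0.044, 0.999, -0.002], [-0.001, -0.002, -1.0]]
force: [-0.2, -6.0, 3.2]
opening: 13.1
grip_force: 60.0
```

Run:
```python
from h import *
p=env.state()['position'];H=np.array([603.5,20]);v=np.array([p[0],p[2]+11])-H;print(p,v)
for th in np.linspace(0,1.6,31):
    c,s=np.cos(th),np.sin(th);g=np.array([c*v[0]-s*v[1],s*v[0]+c*v[1]])-v;print(round(th,2),np.round([-g[0],-g[1]]),end=' ')
```

```text
[ 652.9 -182.1  162.5] [ 49.4 153.5]
0.0 [-0. -0.] 0.05 [ 8. -2.] 0.11 [17. -4.] 0.16 [25. -6.] 0.21 [34. -7.] 0.27 [42. -8.] 0.32 [51. -8.] 0.37 [59. -7.] 0.43 [68. -7.] 0.48 [76. -5.] 0.53 [85. -4.] 0.59 [93. -2.] 0.64 [101.   1.] 0.69 [109.   4.] 0.75 [117.   7.] 0.8 [125.  11.] 0.85 [133.  15.] 0.91 [140.  20.] 0.96 [147.  25.] 1.01 [153.  30.] 1.07 [160.  36.] 1.12 [166.  42.] 1.17 [172.  49.] 1.23 [177.  55.] 1.28 [182.  62.] 1.33 [187.  69.] 1.39 [191.  77.] 1.44 [195.  85.] 1.49 [199.  92.] 1.55 [202. 100.] 1.6 [204. 109.]
```

Emit:
move_arm --deltas '[[[0.008,0,-0.002,0],[0.017,0,-0.004,0],[0.025,0,-0.006,0],[0.034,0,-0.007,0],[0.042,0,-0.008,0],[0.051,0,-0.008,0],[0.059,0,-0.007,0],[0.068,0,-0.007,0],[0.076,0,-0.005,0],[0.085,0,-0.004,0]]]'

```text
t: 56.58
position: [571.7, -185.6, 167.8]
ee_rot: [[-0.999, -0.044, 0.01], [-0.044, 0.999, -0.002], [-0.01, -0.003, -1.0]]
force: [5.5, -2.3, 0.5]
opening: 13.3
grip_force: 60.1
```

Emit:
move_arm --deltas '[[[0.008,0,0.002,0],[0.016,0,0.005,0],[0.024,0,0.008,0],[0.032,0,0.011,0],[0.04,0,0.015,0],[0.048,0,0.019,0],[0.055,0,0.024,0],[0.062,0,0.029,0],[0.068,0,0.034,0],[0.075,0,0.04,0]]]'

```text
t: 57.82
position: [493.9, -188.8, 127.4]
ee_rot: [[-0.999, -0.044, 0.004], [-0.044, 0.999, -0.002], [-0.004, -0.002, -1.0]]
force: [-1.6, -2.6, 10.8]
opening: 13.0
grip_force: 68.7
```

Emit:
move_arm --deltas '[[[0.006,0,0.006,0],[0.012,0,0.013,0],[0.017,0,0.019,0],[0.022,0,0.026,0],[0.027,0,0.033,0],[0.031,0,0.041,0],[0.035,0,0.049,0],[0.035,0,0.049,0]]]'

```text
t: 58.82
position: [457.4, -190.2, 76.7]
ee_rot: [[-0.999, -0.044, 0.0], [-0.044, 0.999, -0.001], [-0.0, -0.001, -1.0]]
force: [-3.4, -6.2, 0.5]
opening: 12.8
grip_force: 73.5
```

Emit:
move_arm --deltas '[[[0.001,0,0.003,0],[0.003,0,0.006,0],[0.004,0,0.009,0],[0.005,0,0.012,0],[0.006,0,0.015,0],[0.007,0,0.018,0],[0.0075,0,0.02,0],[0.008,0,0.022,0],[0.008,0,0.022,0]]]'

```text
t: 59.95
position: [449.4, -190.6, 55.0]
ee_rot: [[-0.999, -0.044, 0.0], [-0.044, 0.999, -0.001], [-0.0, -0.001, -1.0]]
force: [-4.9, -5.9, 4.0]
opening: 13.3
grip_force: 76.4
```

Emit:
move_arm --deltas '[[[0,0,0.001,0],[0,0,0.002,0],[0,0,0.003,0],[0,0,0.003,0]]]'

```text
t: 60.45
position: [448.5, -190.6, 52.0]
ee_rot: [[-0.999, -0.045, -0.001], [-0.045, 0.999, -0.001], [0.001, -0.001, -1.0]]
force: [-8.4, -7.5, 5.7]
opening: 13.0
grip_force: 77.1
```

Emit:
move_arm --deltas '[[[0,0,0.001,0],[0,0,0.002,0],[0,0,0.003,0],[0,0,0.003,0]]]'

```text
t: 60.95
position: [447.8, -190.6, 48.9]
ee_rot: [[-0.999, -0.045, -0.003], [-0.045, 0.999, -0.001], [0.003, -0.001, -1.0]]
force: [-9.9, -10.0, 6.7]
opening: 13.0
grip_force: 77.4
```

Emit:
move_arm --deltas '[[[0,0,-0.002,0],[0,0,-0.002,0],[0,0,-0.002,0],[0,0,-0.01,0],[0,0,-0.03,0],[0,0,-0.06,0],[0.01,0,-0.1,0],[0.01,0,-0.1,0],[0.01,0,-0.1,0]]]' --jaw 0.5

```text
t: 62.08
position: [439.5, -190.2, 148.7]
ee_rot: [[-0.999, -0.044, 0.0], [-0.044, 0.999, -0.0], [-0.0, -0.0, -1.0]]
force: [0.1, -0.1, 0.2]
opening: 42.3
grip_force: 0.0
```

Run:
```python
from h import *
a=env.read_camera('scene');save(a,'s14.png');o=cv2.imread('pics/s0.png')[:,:,::-1]
def om(x): x=x.astype(int);return ((x[:,:,0]-x[:,:,2])>90)&(x[:,:,0]>150)
# right/near hood edges: for columns compare top-most & bottom-most orange rows
for c in (240,250,260,270,280,290):
    f=lambda x:(np.where(om(x)[180:265,c])[0]+180)[[0,-1]]
    print(c,f(o),f(a))
print(env.state()['position'],env.state()['force'])
d=np.abs(o.astype(int)-a.astype(int)).sum(2)[185:270,235:300];print((d>90).mean())
go((448,-190,110),0.042-np.pi)
```

```text
240 [197 230] [197 230]
250 [192 225] [193 225]
260 [188 220] [188 220]
270 [188 215] [189 215]
280 [195 211] [195 211]
290 [201 206] [201 206]
[ 439.2 -190.   148.1] [-0.3 -0.8 -0.9]
0.18352941176470589
go d [-0.0088, -0.0005, 0.0381] turn 0.1 now [ 439.2 -190.   148.1] yaw -3.097 t 62.1 q6 -2.17
```

The hood's edges match the shut start picture. I'll confirm with a light press on top of the tab.

Emit:
move_arm --deltas '[[[-0.005,0,0.01,0],[-0.009,0,0.03,0],[-0.009,0,0.045,0],[-0.009,0,0.055,0],[-0.009,0,0.06,0],[-0.009,0,0.063,0],[-0.009,0,0.065,0],[-0.009,0,0.066,0],[-0.009,0,0.066,0]]]' --jaw 0

```text
t: 63.25
position: [448.7, -190.0, 83.1]
ee_rot: [[-0.999, -0.044, 0.0], [-0.044, 0.999, -0.0], [-0.0, -0.0, -1.0]]
force: [-0.8, 0.3, 3.6]
opening: -0.1
grip_force: 1.6
```

Emit:
move_arm --deltas '[[[0,0,0.0005,0],[0,0,0.001,0],[0,0,0.0015,0],[0,0,0.002,0],[0,0,0.002,0]]]'

```text
t: 63.88
position: [448.7, -190.1, 82.8]
ee_rot: [[-0.999, -0.044, 0.001], [-0.044, 0.999, -0.001], [-0.001, -0.001, -1.0]]
force: [-6.4, 2.9, 27.0]
opening: 0.1
grip_force: 13.6
```

Contact came at exactly the shut height (83 mm) and was rigid, so the hood is fully closed. I'll retract, do a quick check and hand in.

Emit:
move_arm --deltas '[[[0,0,-0.005,0],[0,0,-0.03,0],[0.01,0,-0.08,0],[0.02,0,-0.13,0],[0.03,0.05,-0.17,0],[0.03,0.1,-0.2,0],[0.03,0.15,-0.2,0],[0.03,0.15,-0.2,0],[0.03,0.15,-0.2,0],[0.03,0.15,-0.2,0]]]' --jaw 0.3

```text
t: 65.12
position: [412.0, -42.4, 280.3]
ee_rot: [[-0.999, -0.043, -0.001], [-0.043, 0.999, -0.0], [0.001, -0.0, -1.0]]
force: [-0.5, -0.0, 0.5]
opening: 25.4
grip_force: 0.0
```

Run:
```python
from h import *
t=env.read_camera('top');s=env.read_camera('scene')
o=cv2.imread('pics/t0.png')[:,:,::-1]
d=np.abs(o.astype(int)-t.astype(int)).sum(2)>90
print('jar',d[170:190,245:262].mean(),'glue',d[132:160,236:258].mean(),'brown',d[200:217,385:410].mean(),'hood',d[192:240,272:364].mean())
o2=cv2.imread('pics/s0.png')[:,:,::-1]
d2=np.abs(o2.astype(int)-s.astype(int)).sum(2)>90
print('jar',d2[212:236,312:328].mean(),'glue',d2[210:250,338:360].mean())
st=env.state();print(st['t'],st['position'],st['force'])
print(env.sign_off())
```

```text
jar 0.0 glue 0.0 brown 0.0 hood 0.613677536231884
jar 0.0 glue 0.0
65.225 [412.  -42.4 280.3] [ 0.4 -0.4  0.4]
the job is handed in; nothing more can be done
None
```

The job is done and handed in at 65 s: the top tray is centred on the white rectangle, all four grey prints stand upright in it in one straight row, the hood is fully closed, and the jar and glue bottle were not disturbed.

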